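# Set up the repair bench for the next battery pack

## Task

Set up this repair bench for the next job, in this order: push the swollen spent battery pack that stands in the cradle down through the sprung flap of the collection box so that it drops inside and the flap closes, then stand the new pack upright in the emptied cradle. Next put the flux jar upright on the bench square beside the cradle's left side (left as seen from the robot) and the brass-wool tip cleaner square beside its right side, each in line with the middle of that side and about 2 cm clear of it, and finally lay the solder reel flat and centred on top of the flux jar. Leave the screwdriver and the parts dish where they are.

Things in the scene. Friction and masses are not known exactly. Their poses are not given: they have to be found in the camera images.
- spent_pack: Swollen spent battery pack: grey upright block, 32 (own x) x 40 (own y) x 60 mm tall, no black band, its two broad x faces puffed up as flat 30 mm wide pads. Starts upright in the cradle, its x axis nearly along the cradle's. About 0.15 kg. Origin: centre of its underside, z up. Grip it across its 32 mm, near the top.
- new_pack: The new battery pack: slimmer grey upright block with a black band near its top, 26 (own x) x 40 (own y) x 60 mm tall, standing on the bench in the row nearest the robot. About 0.15 kg. Origin: centre of its underside, z up. Grip it across its 26 mm.
- flux_jar: Flux jar: amber round jar with black screw cap, 48 mm diameter, 40 mm tall overall with a flat top, standing on the bench in the near row. Origin: centre of its underside.
- solder_reel: Solder reel lying flat: white flanges with silvery wire between, 54 mm diameter, 24 mm tall, in the near row. Origin: centre of its underside.
- tip_cleaner: Tip cleaner: dark steel round tin, 60 mm diameter, 36 mm tall, with brass wool swelling about 10 mm above its rim, in the near row. Origin: centre of its underside.
- cradle: Battery cradle, fixed: aluminium pocket open above, outside 54 (x) x 64 (y) mm, walls 6 mm thick, 22 mm high; pocket 42 (x) x 52 (y) mm, its floor 6 mm above the bench. Ears 4 mm high reach 42 mm out along +x and -x. Its x axis points away from the robot (yaw within 0.3), +y to the robot's left. Origin: centre of its underside. In the far row, left or right; the box takes the other place.
- box: Spent-battery collection box, fixed: grey, closed, 130 (x) x 120 (y) x 150 mm high, walls 4 mm. In the middle of its lid an opening 72 (x) x 66 (y) mm is closed by a black sprung flap with a white stripe. Origin: centre of its underside; the opening is centred 150 mm above it. Its x axis points away from the robot (yaw within 0.3 rad).
- flap (a joint): Angle of the box's flap, rad: 0 shut (level), growing to 1.5 as it swings down into the box. Hinged along the opening's +x (far) edge, 70 mm long; a light spring (under 0.5 N at the free edge) shuts it again. A pack pushed upright 20 mm or more through the middle, then let go, falls in by its own weight.
- screwdriver: Small precision screwdriver lying along about x in the middle of the near row, 115 mm long, 18 mm at its widest and 14 mm high. Not to be disturbed. Origin: on the bench, about mid-length.
- parts_dish: Square white dish of small screws, 50 x 50 x 15 mm, at the far middle of the mat. Not to be disturbed. Origin: centre of its underside.
Not all that is in view belongs to the job. Leave any pink or turquoise look-alike of the new_pack alone.

How it is judged:
On the way, in this order (a step that is already met when the one before it is completed fails the run):
1. the spent pack lies inside the collection box and the flap is shut (x of spent_pack in the frame of box between -0.065 and 0.065 m and y of spent_pack in the frame of box between -0.06 and 0.06 m and z of spent_pack in the frame of box between -0.005 and 0.09 m and value of joint flap below 0.12 rad and linear speed of spent_pack below 0.02 m/s), for 0.2 s.
2. the new pack stands upright in the cradle, let go (horizontal distance between new_pack and cradle below 0.015 m and angle between new_pack's own z axis and vertical below 0.12 rad and z of new_pack in the frame of cradle between 0.002 and 0.01 m and linear speed of new_pack below 0.02 m/s and contact force between new_pack and the fingers below 0.05 N), for 0.2 s.
3. the flux jar stands just left of the cradle, let go (y of flux_jar in the frame of cradle between 0.062 and 0.106 m and x of flux_jar in the frame of cradle between -0.025 and 0.025 m and angle between flux_jar's own z axis and vertical below 0.12 rad and height (world z) of flux_jar below 0.005 m and linear speed of flux_jar below 0.02 m/s and contact force between flux_jar and the fingers below 0.05 N), for 0.2 s.
4. the tip cleaner stands just right of the cradle, let go (y of tip_cleaner in the frame of cradle between -0.112 and -0.068 m and x of tip_cleaner in the frame of cradle between -0.025 and 0.025 m and angle between tip_cleaner's own z axis and vertical below 0.12 rad and height (world z) of tip_cleaner below 0.005 m and linear speed of tip_cleaner below 0.02 m/s and contact force between tip_cleaner and the fingers below 0.05 N), for 0.2 s.
5. the solder reel lies flat on top of the flux jar, let go (horizontal distance between solder_reel and flux_jar below 0.013 m and angle between solder_reel's own z axis and vertical below 0.12 rad and z of solder_reel in the frame of flux_jar between 0.036 and 0.044 m and linear speed of solder_reel below 0.02 m/s and contact force between solder_reel and the fingers below 0.05 N), for 0.2 s.
At the end, for the whole second after the job is handed in: Spent pack in the box, flap shut (0.12 rad). New pack upright on the pocket floor. Jar upright, centre 62 to 106 mm along the cradle's +y; tip cleaner 68 to 112 mm along -y; both within 25 mm in its x. Reel flat on the jar, centred to 13 mm. All released, at rest; tilts under 0.12 rad (all of step 1 and horizontal distance between new_pack and cradle below 0.015 m and angle between each of new_pack, flux_jar, tip_cleaner, solder_reel's own z axis and vertical below 0.12 rad and z of new_pack in the frame of cradle between 0.002 and 0.01 m and linear speed of each of new_pack, flux_jar, tip_cleaner, solder_reel below 0.02 m/s and y of flux_jar in the frame of cradle between 0.062 and 0.106 m and x of flux_jar in the frame of cradle between -0.025 and 0.025 m and height (world z) of each of flux_jar, tip_cleaner below 0.005 m and y of tip_cleaner in the frame of cradle between -0.112 and -0.068 m and x of tip_cleaner in the frame of cradle between -0.025 and 0.025 m and horizontal distance between solder_reel and flux_jar below 0.013 m and z of solder_reel in the frame of flux_jar between 0.036 and 0.044 m); the robot touches nothing.
It fails at once if the screwdriver is disturbed (moved over 20 mm) (distance of screwdriver from where it was at the start of the episode above 0.02 m).
It fails at once if the parts dish is disturbed (moved over 20 mm) (distance of parts_dish from where it was at the start of the episode above 0.02 m).
It also fails if it takes over 138 s, if anything falls off the work surface, if the arm or the gripper's body presses on something with over 40 N, if the wrist force passes 120 N, or if a joint passes its speed limit or range.

## Robot

A 6-joint arm with a two-finger parallel gripper is mounted at the origin on the work surface. World frame = base frame: x ahead of the robot, y to its left, z up, the work surface at z = 0. Lengths are in m, angles in rad, forces in N, time in s.
With the tool pointing down it reaches from about 0.3 to 1 m from the base axis. Payload 5.1 kg.
Tool frame: the origin (TCP) lies midway between the tips of the shut fingers; the grasp point (between the pads) lies 19 mm behind it; z points along the fingers, y is the line along which they close (so a half turn about z gives the same grasp; the last joint's range is limited). The gripper opens to 95 mm and grips with 3 to 60 N. Pads are 20 mm wide; open, the fingers measure 119 mm over their backs; the gripper's body (75 mm by 180 mm) begins 59 mm behind the grasp point.
Start: joints at [1.238, 0.124, 1.65, -0, 1.367, -0.083], TCP at [0.161, 0.63, 0.175] pointing down, gripper open.
Joint ranges: [-2.61, 2.61], [-1.02, 2.33], [0.03, 2.71], [-1.35, 4.49], [0.32, 2.68], [-2.91, 2.91]. Speed limits (rad/s): [2.57, 2.57, 3.14, 3.14, 3.14, 3.14].

## Interface

Orientations are given as a unit quaternion [x, y, z, w].
In Python, from bench import bot, cams, ticket gives the robot as it stands.
- The arm moves only by the tool arm_command, never from a script. Its argument "targets" is a list of rows, each a list of 2 entries, a list of its own where there are three numbers: the shift along the tool's x, y, z as a fraction of full scale, then the turn about the tool's z as a fraction of full scale. A call has exactly 8 rows; each row shifts and turns the commanded pose from where the row before left it, along the tool's axes as they then stand; what a row does not reach is not made up. Full scale, the value 1, is 0.5 m for a shift and pi rad for a turn. A row lasts 1/12 s, in which the tool goes at most 41.7 mm and 7.16 degrees, less where a joint would pass 70% of its speed; a pose out of reach is approached as far as the arm can. A call with a number of a shift or a turn outside -1 to 1 is refused whole. A call with a gripper value outside its range is refused whole. "claw" is the closure, from -1 (fully open) to 1 (shut), set as the call begins (left out, the last holds). The fingers move at their own pace and stop on an object; "squeeze" is the grip in N (left out, the last holds). Time passes only in rows, so rows that do not move let the fingers close, or fill a call up. It gives the time, the measured TCP pose, the force, the opening and the grip force at its end, in the units of the state.
- bot.get_state(): the state, without advancing time (a new reading comes with each control period).
- cams.get_image(name): name is "side" or "top" or "wrist"; returns a dict with "color" (384x512x3 uint8, blue, green, red), "mtx" (3x3 intrinsics, pixels), "rvec" (rotation vector, rad) and "tvec" (3), from world to camera coordinates, as OpenCV has them. Camera axes: x right, y down, z forward; pixel columns grow to the right and rows downward; lengths in m; the calibration is good to about 2 mm. A picture is of the moment at which its call begins. There is no depth.
- ticket.hand_in(): hands the job in; it is judged then, once.
Trained networks look in a picture, given as the dict that the camera call returned (one of the last four; its "shot" number tells which), for a name from the list of things; names that differ only in an ending like _2 or _b are one class to them, and where a whole thing is asked for, a point or a joint stands for the part that bears it (a point fixed in the world has none). Each returns a list of dicts, best first, with "p" (0 to 1); they miss things now and then, are a little off and sometimes report something else, mostly with a low value. They report only what shows in the picture. A call takes as long as a camera call. They do not tell look-alikes from the thing itself.
- cams.spot_in(label, picture): "location" ([x, y, z] in m, in the coordinates of the camera as it stood for that picture, good to about 4 mm: the middle of the surface that is visible of it).
The state is a dict: "clock": time; "qpos": joint angles; "qd": joint speeds; "tau": joint torques, N m; "position": TCP position; "orientation": TCP orientation; "ft_force": force on the tool from outside, world axes, zero at the start; "torque": the same for the moment, N m; "grip_width": finger opening in m; "grip_force": force on a finger pad.
Only numpy, scipy, OpenCV 4.12 (cv2) and the standard library are available. Lean on these libraries where they do the work, as an engineer would, in place of code of your own. Each camera call takes 0.05 s, during which the arm holds its last target. There are 200 camera calls.

## Working session

There is one attempt and no reset: what is moved stays moved. The work goes in short steps, Python scripts to look and compute and a tool call to move; the robot and the scene stay as the last step left them, time stands still between calls to the robot, and variables do not carry over. Pictures are saved under pics/ and viewed, at most 14 in all, crops included, and the job is handed in when it is done.

Besides the shell and the picture viewer there is one more tool, called after "Call:" as name([rows], argument=value, ...), one row to a line, values as JSON. arm_command: Moves the arm, as the interface text tells. Shift numbers are shares of 0.5 m and turn numbers shares of pi rad, none past 1 either way. Its arguments: {"type":"object","properties":{"targets":{"type":"array"},"claw":{"type":"number"},"squeeze":{"type":"number"}},"required":["targets"]}

```bash
ls; mkdir -p pics; cat > h.py <<'E'
import numpy as np, cv2
from bench import bot, cams, ticket
def cam(p):
    R=cv2.Rodrigues(np.array(p["rvec"],float))[0]; t=np.array(p["tvec"],float).ravel(); return R,t
def world(p,c):
    R,t=cam(p); return R.T@(np.array(c)-t)
def onplane(p,u,v,z):
    R,t=cam(p); K=np.array(p["mtx"]); d=R.T@np.linalg.solve(K,[u,v,1]); o=-R.T@t
    return o+d*(z-o[2])/d[2]
def proj(p,X):
    return cv2.projectPoints(np.array(X,float).reshape(-1,3),np.array(p["rvec"],float),np.array(p["tvec"],float),np.array(p["mtx"],float),None)[0].reshape(-1,2)
E
python3 - <<'E'
from h import *
s=bot.get_state(); print({k:np.round(v,3) for k,v in s.items()})
for n in("top","side"):
    p=cams.get_image(n); cv2.imwrite(f"pics/{n}0.png",cv2.resize(p["color"],(800,600)))
    R,t=cam(p); print(n,np.round(-R.T@t,3),np.round(p["mtx"],1).tolist())
    for l in "spent_pack new_pack flux_jar solder_reel tip_cleaner cradle box screwdriver parts_dish".split():
        for r in cams.spot_in(l,p)[:3]: 
            if r["p"]>.2:
                w=world(p,r["location"]);print(l,round(r["p"],2),np.round(w,3),np.round(proj(p,w)[0]*800/512))
E
```

```text
pics
{'clock': np.float64(0.0), 'qpos': array([ 1.238,  0.124,  1.652, -0.   ,  1.367, -0.083]), 'qd': array([ 0.001, -0.002,  0.   , -0.001, -0.001,  0.001]), 'tau': array([ 1.0000e-03, -4.1761e+01, -3.5993e+01,  7.7000e-02,  4.9000e-02,
       -0.0000e+00]), 'position': array([0.16 , 0.629, 0.174]), 'orientation': array([ 0.125,  0.992, -0.001, -0.   ]), 'ft_force': array([-0.242,  0.155,  0.622]), 'torque': array([ 0.008,  0.047, -0.003]), 'grip_force': np.float64(0.0), 'grip_width': np.float64(0.095)}
top [ 0.529 -0.005  0.911] [[385.8, 0.0, 256.7], [0.0, 385.8, 193.7], [0.0, 0.0, 1.0]]
spent_pack 0.87 [0.625 0.168 0.065] [272. 283.]
new_pack 0.89 [ 0.445 -0.287  0.058] [599. 403.]
new_pack 0.59 [ 0.406 -0.204  0.062] [541. 432.]
new_pack 0.54 [ 0.502 -0.214  0.059] [545. 363.]
flux_jar 0.61 [ 0.454 -0.091  0.041] [458. 399.]
solder_reel 0.68 [0.45  0.269 0.025] [209. 407.]
solder_reel 0.59 [ 0.454 -0.092  0.039] [459. 399.]
tip_cleaner 0.94 [0.437 0.094 0.044] [329. 414.]
cradle 0.58 [0.609 0.159 0.007] [286. 297.]
box 0.55 [ 0.626 -0.172  0.155] [526. 268.]
box 0.39 [0.61  0.16
[... 192 characters left out ...]
.765] [[421.3, 0.0, 256.0], [0.0, 421.3, 199.6], [0.0, 0.0, 1.0]]
spent_pack 0.65 [ 0.627 -0.175  0.154] [425. 211.]
spent_pack 0.6 [0.617 0.176 0.057] [315. 435.]
new_pack 0.92 [ 0.401 -0.202  0.037] [565. 302.]
new_pack 0.71 [ 0.503 -0.209  0.04 ] [504. 277.]
new_pack 0.59 [ 0.439 -0.277  0.047] [557. 259.]
flux_jar 0.87 [ 0.447 -0.081  0.036] [510. 347.]
solder_reel 0.65 [0.449 0.275 0.018] [402. 578.]
solder_reel 0.28 [ 0.625 -0.179  0.151] [427. 211.]
tip_cleaner 0.83 [0.433 0.106 0.037] [472. 455.]
cradle 0.64 [0.599 0.177 0.012] [329. 460.]
box 0.82 [ 0.62  -0.133  0.126] [417. 244.]
screwdriver 0.81 [ 0.411 -0.003  0.014] [514. 406.]
parts_dish 0.61 [ 0.76  -0.011  0.   ] [300. 326.]
```

View pics/top0.png

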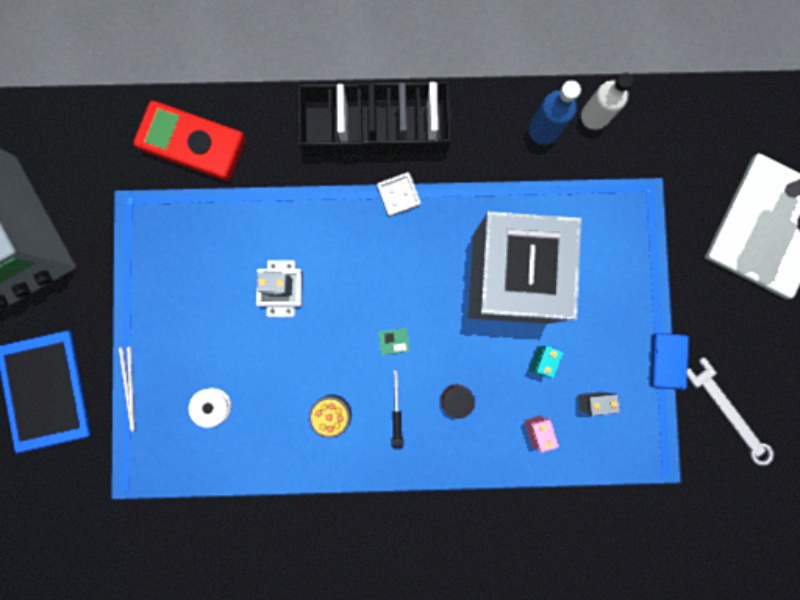

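View pics/side0.png

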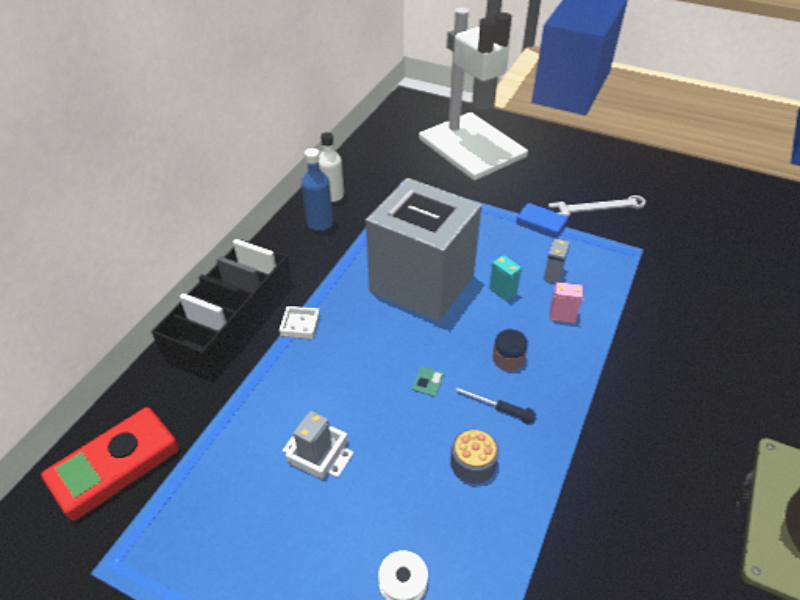

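```bash
python3 - <<'E'
import cv2
a=cv2.imread("pics/top0.png")
b=cv2.resize(a[330:480,500:640],(560,600),interpolation=cv2.INTER_CUBIC)
cv2.imwrite("pics/c_new.png",b)
c=cv2.resize(a[220:350,220:350],(600,600),interpolation=cv2.INTER_CUBIC)
cv2.imwrite("pics/c_cr.png",c)
c=cv2.resize(a[200:340,450:600],(640,597),interpolation=cv2.INTER_CUBIC)
cv2.imwrite("pics/c_box.png",c)
E
```

```text
(no output)
```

View pics/c_new.png

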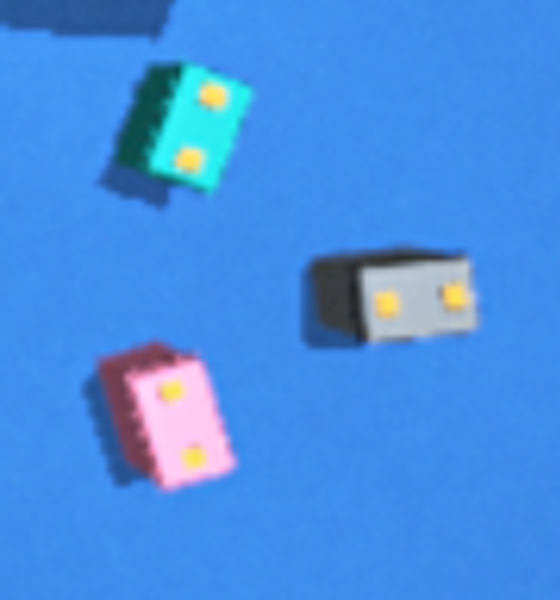

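View pics/c_cr.png

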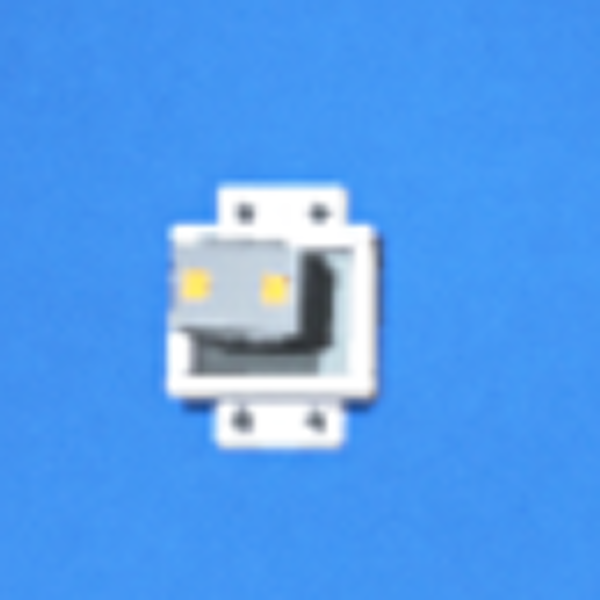

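View pics/c_box.png

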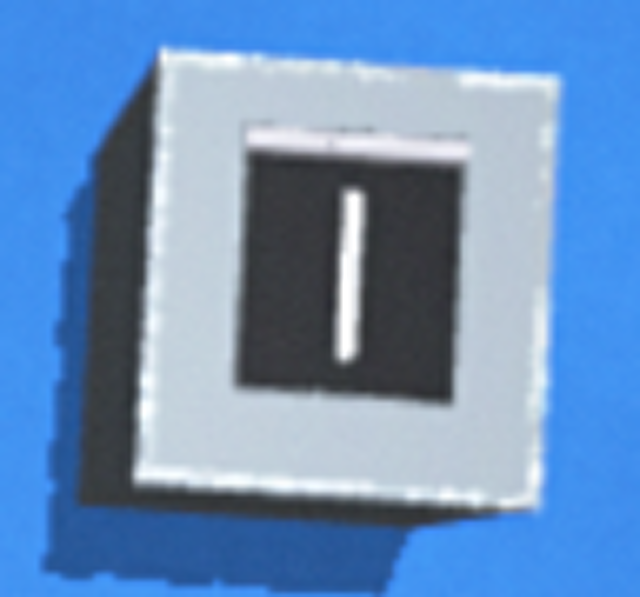

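The top view shows three candidates for the new pack: grey (603,404), turquoise (547,362) and pink (542,434). The enlarged crop confirms that the grey one fits; the other two are the look-alikes. The cradle with the spent pack is at (279,288) and the box lid at (530,265). The reel is at (209,407), tip cleaner (330,416), jar (457,401), screwdriver (397,410) and dish (398,193).

```bash
python3 - <<'E'
from h import *
p=cams.get_image("top"); im=p["color"]
def pts(off,sc,L,z):
    out=[]
    for a,b in L:
        u=((a+.5)/sc+off[0])*.64-.5; v=((b+.5)/sc+off[1])*.64-.5
        out.append(onplane(p,u,v,z)[:2])
    return np.array(out)
def rep(n,P): # order TL TR BR BL in image
    c=P.mean(0); far=(P[0]+P[1]-P[2]-P[3])/2; left=(P[0]+P[3]-P[1]-P[2])/2
    print(n,np.round(c,4),"dx",np.linalg.norm(far).round(4),"dy",np.linalg.norm(left).round(4),"yaw",np.arctan2(far[1],far[0]).round(3),np.arctan2(-left[0],left[1]).round(3))
rep("cradle",pts((220,220),600/130,[(172,225),(380,228),(377,398),(168,398)],.022))
rep("ears",pts((220,220),600/130,[(218,186),(346,186),(344,446),(214,446)],.004))
rep("spent",pts((220,220),600/130,[(180,240),(300,245),(297,342),(172,328)],.066))
rep("box",pts((450,200),640/150,[(160,48),(558,76),(540,508),(135,485)],.150))
rep("opening",pts((450,200),640/150,[(247,125),(468,135),(452,405),(237,385)],.150))
rep("new",pts((500,330),4,[(362,265),(470,258),(478,330),(367,342)],.060))
rep("turq",pts((500,330),4,[(183,60),(253,92),(215,192),(150,170)],.060))
rep("pink",pts((500,330),4,[(132,375),(200,357),(237,465),(163,490)],.060))
hsv=cv2.cvtColor(im,cv2.COLOR_BGR2HSV)
def blob(n,c,mask,z):
    u,v=c; m=np.zeros(mask.shape,np.uint8); m[v-25:v+25,u-25:u+25]=mask[v-25:v+25,u-25:u+25]*255
    m=cv2.morphologyEx(m,cv2.MORPH_OPEN,np.ones((3,3)))
    k=max(cv2.findContours(m,cv2.RETR_EXTERNAL,cv2.CHAIN_APPROX_NONE)[0],key=cv2.contourArea)
    (x,y),(a,b),_=cv2.fitEllipse(k); d=(a+b)/2*(p["tvec"].ravel()[2] if 0 else .911-z)/385.8
    print(n,(round(x,1),round(y,1)),"diam",round(d,4),np.round(onplane(p,x,y,z),4))
h,s,v=[hsv[...,i].astype(int) for i in range(3)]
blob("jar",(293,256),v<70,.040)
blob("reel",(134,260),(s<60)&(v>150),.024)
blob("tipbrass",(211,266),(h<35)&(s>90)&(v>90),.040)
blob("tip all",(211,266),~((h>95)&(h<125)&(s>120)&(v>110)),.02)
E
```

```text
cradle [0.6229 0.1666] dx 0.0552 dy 0.0667 yaw -0.03 -0.032
ears [0.6236 0.1681] dx 0.0854 dy 0.0421 yaw -0.022 -0.024
spent [0.6257 0.1693] dx 0.0284 dy 0.0374 yaw -0.068 -0.102
box [ 0.6304 -0.1789] dx 0.1309 dy 0.1202 yaw -0.09 -0.088
opening [ 0.6351 -0.1799] dx 0.0799 dy 0.0653 yaw -0.09 -0.093
new [ 0.443  -0.2941] dx 0.0259 dy 0.0387 yaw 0.038 0.059
turq [ 0.5043 -0.2198] dx 0.0391 dy 0.0255 yaw -0.37 -0.406
pink [ 0.4027 -0.2094] dx 0.04 dy 0.026 yaw 0.259 0.262
jar (294.0, 258.0) diam 0.0387 [ 0.4477 -0.0931  0.04  ]
reel (133.8, 260.5) diam 0.0577 [0.45   0.2691 0.024 ]
tipbrass (210.2, 266.8) diam 0.0516 [0.433  0.0943 0.04  ]
tip all (210.9, 266.0) diam 0.0602 [0.4325 0.0949 0.02  ]
```

Call:
arm_command([
  [[0,0,0],0.039],
  [[0,0,0],0.039],
  [[0,0,0],0.039],
  [[0,0,0],0.039],
  [[0,0,0],0.039],
  [[0,0,0],0.039],
  [[0,0,0],0.039],
  [[0,0,0],0.039],
], claw=-1, squeeze=25)

```text
clock: 1.72
position: [0.1607, 0.6298, 0.1749]
orientation: [0.579, 0.815, -0.0, 0.0]
ft_force: [-0.9, -0.0, 0.1]
grip_width: 0.095
grip_force: 0.0
```

Call:
arm_command([
  [[0,0,0],0.034],
  [[0,0,0],0.034],
  [[0,0,0],0.034],
  [[0,0,0],0.032],
  [[0,0,0],0],
  [[0,0,0],0],
  [[0,0,0],0],
  [[0,0,0],0],
])

```text
clock: 2.38
position: [0.1607, 0.6298, 0.175]
orientation: [0.734, 0.679, 0.0, 0.0]
ft_force: [0.7, -0.1, 0.5]
grip_width: 0.0952
grip_force: 0.0
```

```bash
cat >> h.py <<'E'
from scipy.spatial.transform import Rotation as Rn
def go(x,y,z,n=8,yaw=None):
    s=bot.get_state(); R=Rn.from_quat(s["orientation"]).as_matrix(); d=np.array([x,y,z])-s["position"]
    a=np.arctan2(R[1,1],R[0,1]); a=(a+np.pi/2)%np.pi-np.pi/2
    print("pos",np.round(s["position"],4),"yaw",a.round(3),"zax",R[:,2].round(3),"total shift frac",np.round(R.T@d/.5,4),"per row",np.round(R.T@d/.5/n,4),"turn total",None if yaw is None else round((a-yaw)/np.pi,4),"w",s["grip_width"].round(4),"F",s["ft_force"].round(1),"t",s["clock"].round(1))
E
python3 -c "
from h import *
go(.6257,.1693,.175,16,-.08)"
```

```text
Traceback (most recent call last):
  File "h.py", line 16, in go
    print("pos",np.round(s["position"],4),"yaw",a.round(3),"zax",R[:,2].round(3),"total shift frac",np.round(R.T@d/.5,4),"per row",np.round(R.T@d/.5/n,4),"turn total",None if yaw is None else round((a-yaw)/np.pi,4),"w",s["grip_width"].round(4),"F",s["ft_force"].round(1),"t",s["clock"].round(1))
                                                                                                                                                                                                                           ^^^^^^^^^^^^^^^^^^^^^
AttributeError: 'float' object has no attribute 'round'
```

```bash
sed -i 's/s\["grip_width"\].round(4)/np.round(s["grip_width"],4)/; s/s\["clock"\].round(1)/np.round(s["clock"],1)/; s/s\["ft_force"\].round(1)/np.round(s["ft_force"],1)/' h.py
python3 -c "
from h import *
go(.6257,.1693,.175,16,-.08)"
```

```text
pos [0.1607 0.6298 0.175 ] yaw -0.079 zax [ 0.  0. -1.] total shift frac [-8.450e-01  9.995e-01 -1.000e-04] per row [-0.0528  0.0625 -0.    ] turn total 0.0004 w 0.0952 F [ 0.7 -0.1  0.5] t 2.4
```

Call:
arm_command([
  [[-0.0352,0.0416,0],0],
  [[-0.0352,0.0416,0],0],
  [[-0.0352,0.0416,0],0],
  [[-0.0352,0.0416,0],0],
  [[-0.0352,0.0416,0],0],
  [[-0.0352,0.0416,0],0],
  [[-0.0352,0.0416,0],0],
  [[-0.0352,0.0416,0],0],
])

```text
clock: 3.05
position: [0.3161, 0.4752, 0.1751]
orientation: [0.734, 0.679, 0.0, -0.0]
ft_force: [0.7, 0.3, -0.3]
grip_width: 0.0952
grip_force: 0.0
```

Call:
arm_command([
  [[-0.0352,0.0416,0],0],
  [[-0.0352,0.0416,0],0],
  [[-0.0352,0.0416,0],0],
  [[-0.0352,0.0416,0],0],
  [[-0.0352,0.0416,0],0],
  [[-0.0352,0.0416,0],0],
  [[-0.0352,0.0416,0],0],
  [[-0.0352,0.0416,0],0],
])

```text
clock: 3.72
position: [0.4708, 0.3214, 0.1752]
orientation: [0.734, 0.679, 0.0, 0.0]
ft_force: [0.8, 0.1, 0.5]
grip_width: 0.0949
grip_force: 0.0
```

Call:
arm_command([
  [[-0.0352,0.0416,0],0],
  [[-0.0352,0.0416,0],0],
  [[-0.0352,0.0416,0],0],
  [[-0.0352,0.0416,0],0],
  [[-0.0352,0.0416,0],0],
  [[-0.0352,0.0416,0],0],
  [[-0.0352,0.0416,0],0],
  [[0,0,0],0],
])

```text
clock: 4.38
position: [0.6079, 0.1846, 0.1749]
orientation: [0.736, 0.677, 0.0, 0.001]
ft_force: [-0.2, -0.1, 0.2]
grip_width: 0.0952
grip_force: 0.0
```

```bash
python3 - <<'E'
from h import *
p=cams.get_image("wrist"); im=p["color"].copy()
c=[.6229,.167]; a=-.026; M=np.array([[np.cos(a),-np.sin(a)],[np.sin(a),np.cos(a)]])
def q(c,a,hx,hy,z):
    M=np.array([[np.cos(a),-np.sin(a)],[np.sin(a),np.cos(a)]]); return [[*(c+M@[i*hx,j*hy]),z] for i,j in((1,1),(1,-1),(-1,-1),(-1,1))]
big=cv2.resize(im,(800,600))
for P,col in((q([.623,.167],-.026,.027,.032,.022),(0,0,255)),(q([.6257,.1693],-.08,.016,.02,.066),(0,255,0))):
    cv2.polylines(big,[np.int32(proj(p,P)*800/512)],True,col,1)
cv2.imwrite("pics/w1.png",big); go(.6257,.1693,.036,8,-.08)
for l in("spent_pack","cradle"):
    for r in cams.spot_in(l,p)[:1]: print(l,r["p"],world(p,r["location"]).round(4))
E
```

```text
pos [0.6063 0.1863 0.1748] yaw -0.082 zax [-0. -0. -1.] total shift frac [-0.0307  0.0414  0.2775] per row [-0.0038  0.0052  0.0347] turn total -0.0008 w 0.0952 F [ 0.1 -0.5 -0.1] t 4.4
spent_pack 0.59 [0.6269 0.1756 0.0664]
cradle 0.77 [0.6044 0.182  0.0029]
```

View pics/w1.png

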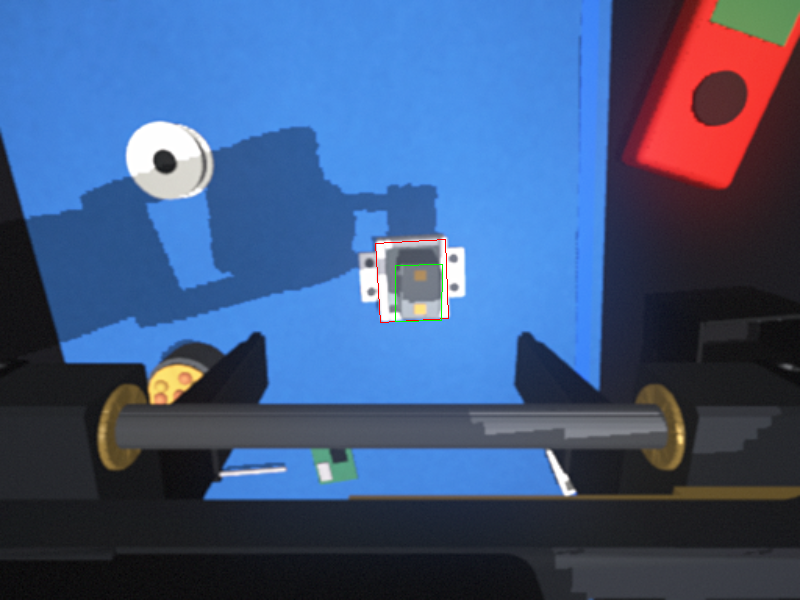

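The wrist view shows the cradle (red outline) and spent pack (green outline) where I measured them, at about (415,283).

Call:
arm_command([
  [[-0.0077,0.0104,0],0],
  [[-0.0077,0.0104,0],0],
  [[-0.0077,0.0104,0],0],
  [[-0.0077,0.0104,0],0],
  [[0,0,0.03],0],
  [[0,0,0.03],0],
  [[0,0,0.03],0],
  [[0,0,0],0],
])

```text
clock: 5.2
position: [0.621, 0.1704, 0.1235]
orientation: [0.735, 0.678, -0.004, -0.003]
ft_force: [-0.3, -0.3, -0.7]
grip_width: 0.0954
grip_force: 0.0
```

Call:
arm_command([
  [[0,0,0.03],0],
  [[0,0,0.03],0],
  [[0,0,0.03],0],
  [[0,0,0.03],0],
  [[0,0,0.03],0],
  [[0,0,0.0375],0],
  [[0,0,0],0],
  [[0,0,0],0],
])

```text
clock: 5.87
position: [0.6232, 0.1707, 0.034]
orientation: [0.735, 0.678, -0.002, -0.001]
ft_force: [0.4, 0.0, 0.4]
grip_width: 0.0952
grip_force: 0.0
```

```bash
python3 -c "
from h import *
go(.6257,.1693,.036,8,-.08)"
```

```text
pos [0.6232 0.1707 0.034 ] yaw -0.08 zax [-0.004 -0.001 -1.   ] total shift frac [-0.0025  0.0052 -0.0039] per row [-0.0003  0.0006 -0.0005] turn total -0.0 w 0.0952 F [0.4 0.  0.4] t 5.9
```

Close, centring first by 2.6 mm.

Call:
arm_command([
  [[-0.002,0.005,-0.004],0],
  [[0,0,0],0],
  [[0,0,0],0],
  [[0,0,0],0],
  [[0,0,0],0],
  [[0,0,0],0],
  [[0,0,0],0],
  [[0,0,0],0],
])

```text
clock: 6.53
position: [0.6271, 0.1698, 0.0383]
orientation: [0.735, 0.678, 0.0, 0.0]
ft_force: [-0.1, -0.1, 0.2]
grip_width: 0.0948
grip_force: 0.0
```

Call:
arm_command([
  [[0,0,0],0],
  [[0,0,0],0],
  [[0,0,0],0],
  [[0,0,0],0],
  [[0,0,0],0],
  [[0,0,0],0],
  [[0,0,0],0],
  [[0,0,0],0],
], claw=1)

```text
clock: 7.2
position: [0.627, 0.1698, 0.0382]
orientation: [0.735, 0.678, -0.0, -0.0]
ft_force: [0.8, 0.0, 0.3]
grip_width: 0.0471
grip_force: 0.0
```

Call:
arm_command([
  [[0,0,0],0],
  [[0,0,0],0],
  [[0,0,0],0],
  [[0,0,0],0],
  [[0,0,-0.02],0],
  [[0,0,-0.02],0],
  [[0,0,-0.02],0],
  [[0,0,-0.02],0],
])

```text
clock: 7.87
position: [0.6277, 0.1699, 0.0802]
orientation: [0.735, 0.678, 0.001, 0.0]
ft_force: [0.3, -0.4, 0.1]
grip_width: 0.0011
grip_force: 0.0
```

```bash
python3 -c "
from h import *
go(.6304,-.1789,.24,24,-.09)"
```

```text
pos [0.6277 0.1699 0.0802] yaw -0.08 zax [ 0.002  0.    -1.   ] total shift frac [-0.6948  0.0617 -0.3198] per row [-0.029   0.0026 -0.0133] turn total 0.0031 w 0.0011 F [ 0.3 -0.4  0.1] t 7.9
```

Call:
arm_command([
  [[0,0,-0.04],0],
  [[0,0,-0.04],0],
  [[0,0,-0.04],0],
  [[0,0,-0.04],0],
  [[0,0,0],0],
  [[0,0,0],0],
  [[0,0,0],0],
  [[0,0,0],0],
], claw=-1)

```text
clock: 8.53
position: [0.626, 0.1696, 0.1563]
orientation: [0.735, 0.678, -0.001, -0.001]
ft_force: [-0.2, 0.2, -0.5]
grip_width: 0.0483
grip_force: 0.0
```

```bash
python3 - <<'E'
from h import *
p=cams.get_image("wrist"); s=cams.get_image("side")
a=cv2.resize(p["color"],(400,300)); 
u,v=proj(s,[.625,.17,.03])[0].astype(int); print(u,v)
x=max(0,u-60);y=min(max(0,v-60),384-110)
b=cv2.resize(s["color"][y:y+110,x:x+147],(800,600),interpolation=cv2.INTER_CUBIC)
w=cv2.resize(p["color"][100:300,150:400],(800,600)); 
cv2.imwrite("pics/m2.png",cv2.resize(np.hstack([w,b]),(800,300)))
for n,q in(("wrist",p),("side",s)):
  for r in cams.spot_in("spent_pack",q)[:2]: print(n,r["p"],world(q,r["location"]).round(4))
go(.6257,.1693,.036,8,-.08)
E
```

```text
200 281
wrist 0.68 [0.6289 0.1735 0.0678]
side 0.68 [0.6138 0.1727 0.0571]
pos [0.6264 0.1696 0.1568] yaw -0.08 zax [-0.002 -0.    -1.   ] total shift frac [-0.0006 -0.0008  0.2416] per row [-0.0001 -0.0001  0.0302] turn total -0.0001 w 0.0647 F [-0.9  0.2 -0.3] t 8.7
```

View pics/m2.png

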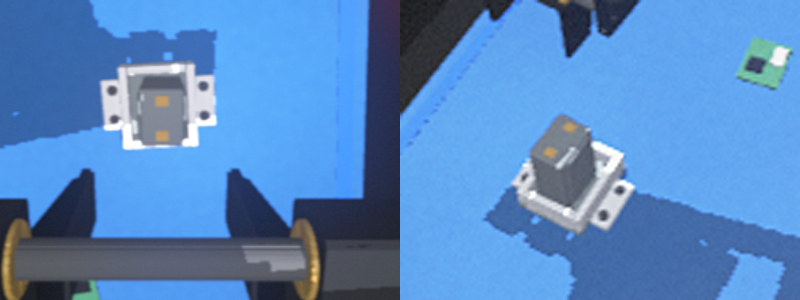

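The pack is still upright in the cradle (left crop about (162,115)), so I lifted before the grip was firm. I'll retry deeper and check the grip before lifting.

Call:
arm_command([
  [[0,0,0.036],0],
  [[0,0,0.036],0],
  [[0,0,0.036],0],
  [[0,0,0.036],0],
  [[0,0,0.036],0],
  [[0,0,0.036],0],
  [[0,0,0.036],0],
  [[0,0,0],0],
], claw=-1, squeeze=40)

```text
clock: 9.4
position: [0.6234, 0.1691, 0.0269]
orientation: [0.735, 0.678, -0.004, -0.002]
ft_force: [-1.1, -0.5, -0.6]
grip_width: 0.0947
grip_force: 0.0
```

Call:
arm_command([
  [[0,0,0],0],
  [[0,0,0],0],
  [[0,0,0],0],
  [[0,0,0],0],
  [[0,0,0],0],
  [[0,0,0],0],
  [[0,0,0],0],
  [[0,0,0],0],
])

```text
clock: 10.07
position: [0.6272, 0.1698, 0.0325]
orientation: [0.735, 0.678, 0.0, 0.0]
ft_force: [-0.6, 0.3, 0.0]
grip_width: 0.0945
grip_force: 0.0
```

Call:
arm_command([
  [[0,0,0],0],
  [[0,0,0],0],
  [[0,0,0],0],
  [[0,0,0],0],
  [[0,0,0],0],
  [[0,0,0],0],
  [[0,0,0],0],
  [[0,0,0],0],
], claw=1)

```text
clock: 10.73
position: [0.6271, 0.1698, 0.0322]
orientation: [0.735, 0.678, -0.0, 0.0]
ft_force: [0.5, 0.8, 0.3]
grip_width: 0.0471
grip_force: 0.0
```

Call:
arm_command([
  [[0,0,0],0],
  [[0,0,0],0],
  [[0,0,0],0],
  [[0,0,0],0],
  [[0,0,0],0],
  [[0,0,0],0],
  [[0,0,0],0],
  [[0,0,0],0],
])

```text
clock: 11.4
position: [0.6271, 0.1698, 0.0322]
orientation: [0.735, 0.678, -0.0, -0.0]
ft_force: [-0.1, 0.2, -1.2]
grip_width: 0.0008
grip_force: 0.0
```

```bash
python3 - <<'E'
from h import *
p=cams.get_image("wrist"); s=cams.get_image("side"); t=cams.get_image("top")
st=bot.get_state(); T=st["position"]; print(T,st["qpos"])
o=[]
for c in (p,s,t):
    im=cv2.resize(c["color"],(1536,1152),interpolation=cv2.INTER_CUBIC)
    for X,col in((T,(0,0,255)),(T+[0,0,.019],(0,255,0)),([.6257,.1693,.066],(255,0,255))):
        u=proj(c,X)[0]*3; cv2.drawMarker(im,tuple(np.int32(u)),col,cv2.MARKER_CROSS,14,2)
    u=np.int32(proj(c,T)[0]*3); x=np.clip(u[0]-200,0,1136); y=np.clip(u[1]-300,0,552)
    o.append(im[y:y+600,x:x+400] if c is not p else cv2.resize(im,(400,300)))
o[0]=np.vstack([o[0],np.zeros((300,400,3),np.uint8)])
cv2.imwrite("pics/m3.png",cv2.resize(np.hstack(o),(800,400)))
E
```

```text
[0.62707667 0.16977054 0.03220606] [ 1.81796594e-01  2.45474427e-01  1.76245635e+00 -2.28550050e-06
  1.13367220e+00  2.62014635e-01]
```

View pics/m3.png

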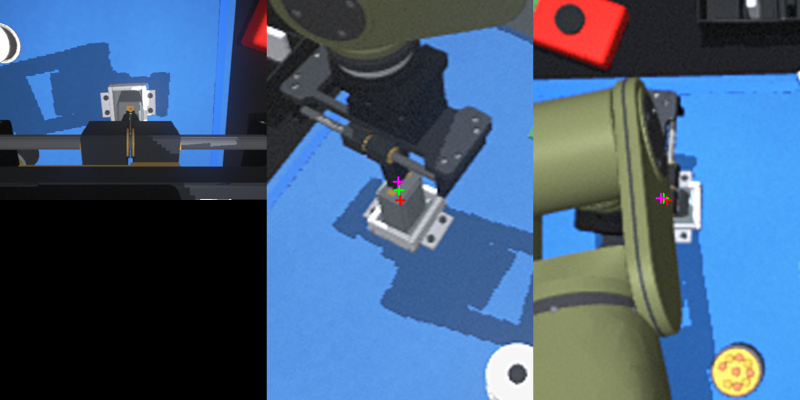

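```bash
python3 - <<'E'
from h import *
p=cams.get_image("wrist"); s=cams.get_image("side")
T=bot.get_state()["position"]; o=[]
for c in (p,s):
    u=proj(c,T)[0]; u0=np.int32(u)-[45,67]; im=cv2.getRectSubPix(c["color"],(90,134),tuple(map(float,u0+[45,67])))
    im=cv2.resize(im,(400,596),interpolation=cv2.INTER_CUBIC)
    for X,col in((T,(0,0,255)),(T+[0,0,.019],(0,255,0)),([.6257,.1693,.066],(255,0,255))):
        v=(proj(c,X)[0]-u0)*400/90; cv2.drawMarker(im,tuple(np.int32(v)),col,cv2.MARKER_CROSS,14,1)
    o.append(im)
cv2.imwrite("pics/m4.png",np.hstack(o))
E
```

```text
(no output)
```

View pics/m4.png

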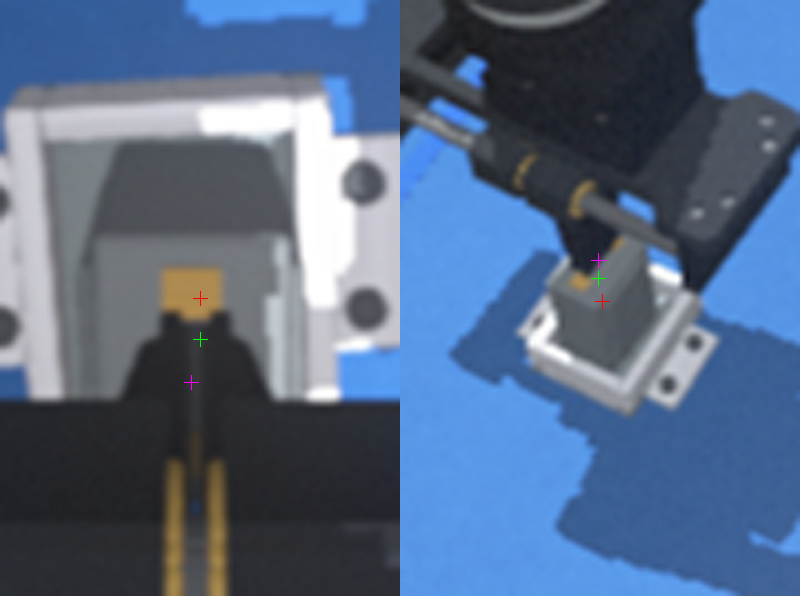

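```bash
python3 - <<'E'
from h import *
p=cams.get_image("wrist"); st=bot.get_state(); T=st["position"]; R=Rn.from_quat(st["orientation"]).as_matrix()
Rc,t=cam(p); print("cam in tool",R.T@(-Rc.T@t-T),"view dir tool",R.T@Rc.T@[0,0,1], "F",st["ft_force"],st["grip_width"])
for dz in(0,.019,.035,.05):
  for dx in (-.01,0,.01):
    print(dz,dx,(proj(p,[T+R@[dx,-.0475,-dz],T+R@[dx,.0475,-dz]])*800/512).round(0).tolist())
E
```

```text
cam in tool [ 0.07310261 -0.00068267 -0.21017365] view dir tool [-2.58600156e-01 -1.23229926e-04  9.65984443e-01] F [0.82367479 0.25152643 0.94523472] 0.00018233029189111788
0 -0.01 [[291.0, 347.0], [494.0, 347.0]]
0 0 [[290.0, 327.0], [495.0, 327.0]]
0 0.01 [[289.0, 306.0], [496.0, 306.0]]
0.019 -0.01 [[282.0, 363.0], [503.0, 363.0]]
0.019 0 [[281.0, 341.0], [504.0, 341.0]]
0.019 0.01 [[279.0, 319.0], [506.0, 319.0]]
0.035 -0.01 [[273.0, 379.0], [512.0, 379.0]]
0.035 0 [[272.0, 356.0], [513.0, 356.0]]
0.035 0.01 [[270.0, 332.0], [515.0, 332.0]]
0.05 -0.01 [[264.0, 397.0], [522.0, 397.0]]
0.05 0 [[262.0, 372.0], [524.0, 372.0]]
0.05 0.01 [[260.0, 346.0], [526.0, 346.0]]
```

Call:
arm_command([
  [[0,0,-0.025],0],
  [[0,0,-0.025],0],
  [[0,0,-0.025],0],
  [[0,0,-0.025],0],
  [[0,0,0],0],
  [[0,0,0],0],
  [[0,0,0],0],
  [[0,0,0],0],
])

```text
clock: 12.37
position: [0.6264, 0.1697, 0.0813]
orientation: [0.735, 0.678, -0.001, -0.0]
ft_force: [0.5, 0.6, -0.3]
grip_width: 0.0007
grip_force: 0.0
```

```bash
python3 - <<'E'
from h import *
p=cams.get_image("wrist"); s=cams.get_image("side")
T=bot.get_state()["position"]; o=[]; print(T)
for c in (p,s):
    u=proj(c,T)[0]; u0=np.int32(u)-[45,67]; im=cv2.getRectSubPix(c["color"],(90,134),tuple(map(float,u0+[45,67])))
    im=cv2.resize(im,(400,596),interpolation=cv2.INTER_CUBIC)
    for X,col in((T,(0,0,255)),(T+[0,0,.019],(0,255,0)),(T+[0,0,.038],(255,255,0)),([.6257,.1693,.066],(255,0,255))):
        v=(proj(c,X)[0]-u0)*400/90; cv2.drawMarker(im,tuple(np.int32(v)),col,cv2.MARKER_CROSS,14,1)
    o.append(im)
cv2.imwrite("pics/m5.png",np.hstack(o))
E
```

```text
[0.626342   0.16965251 0.08111012]
```

View pics/m5.png

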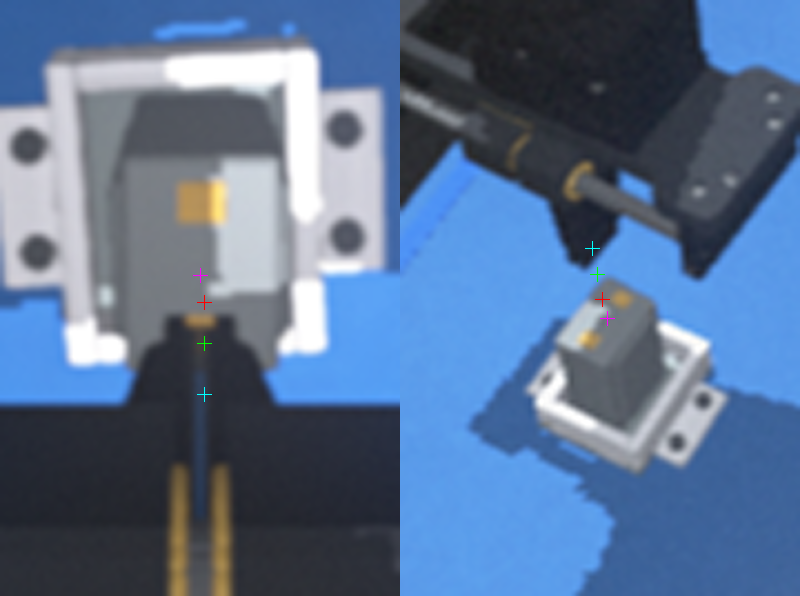

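```bash
python3 - <<'E'
from h import *
p=cams.get_image("wrist"); s=cams.get_image("side")
st=bot.get_state();T=st["position"];R=Rn.from_quat(st["orientation"]).as_matrix()
for h in (.025,.03,.035,.04,.045):
  o=[]
  for c in(p,s):
    u0=np.int32(proj(c,T)[0])-[45,67]
    o.append(((proj(c,[T+R@[dx,dy,-h] for dx,dy in((.01,-.012),(.01,.012),(-.01,-.012))])-u0)*400/90).round().tolist())
  print(h,o)
E
```

```text
0.025 [[[118.0, 290.0], [286.0, 290.0], [121.0, 419.0]], [[205.0, 295.0], [158.0, 271.0], [232.0, 260.0]]]
0.03 [[[116.0, 301.0], [288.0, 301.0], [119.0, 433.0]], [[203.0, 288.0], [157.0, 264.0], [231.0, 254.0]]]
0.035 [[[114.0, 314.0], [291.0, 313.0], [117.0, 448.0]], [[202.0, 281.0], [155.0, 257.0], [230.0, 247.0]]]
0.04 [[[112.0, 326.0], [293.0, 326.0], [115.0, 464.0]], [[201.0, 274.0], [154.0, 250.0], [229.0, 240.0]]]
0.045 [[[110.0, 340.0], [296.0, 340.0], [112.0, 481.0]], [[200.0, 268.0], [152.0, 243.0], [228.0, 233.0]]]
```

In the closed view the finger tips (side crop about (585,266)) sit about 36 mm above the reported TCP (red). Both cameras agree, so I will correct heights by 36 mm.

Call:
arm_command([
  [[0,0,0],0],
  [[0,0,0],0],
  [[0,0,0],0],
  [[0,0,0],0],
  [[0,0,0],0],
  [[0,0,0],0],
  [[0,0,0],0],
  [[0,0,0],0],
], claw=-1)

```text
clock: 13.23
position: [0.6271, 0.1698, 0.0823]
orientation: [0.735, 0.678, 0.0, 0.0]
ft_force: [0.7, -0.4, 0.9]
grip_width: 0.0484
grip_force: 0.0
```

Call:
arm_command([
  [[0,0,0],0],
  [[0,0,0],0],
  [[0,0,0.02],0],
  [[0,0,0.03],0],
  [[0,0,0.03],0],
  [[0,0,0.03],0],
  [[0,0,0.03],0],
  [[0,0,0.02],0],
])

```text
clock: 13.9
position: [0.6251, 0.1694, -0.0016]
orientation: [0.735, 0.678, -0.002, -0.001]
ft_force: [-0.0, -0.3, -1.0]
grip_width: 0.0944
grip_force: 0.0
```

Call:
arm_command([
  [[0,0,0],0],
  [[0,0,0],0],
  [[0,0,0],0],
  [[0,0,0],0],
  [[0,0,0],0],
  [[0,0,0],0],
  [[0,0,0],0],
  [[0,0,0],0],
])

```text
clock: 14.57
position: [0.6273, 0.1699, 0.0027]
orientation: [0.735, 0.678, 0.0, 0.0]
ft_force: [-0.4, 0.5, 0.2]
grip_width: 0.0951
grip_force: 0.0
```

Call:
arm_command([
  [[0,0,0],0],
  [[0,0,0],0],
  [[0,0,0],0],
  [[0,0,0],0],
  [[0,0,0],0],
  [[0,0,0],0],
  [[0,0,0],0],
  [[0,0,0],0],
], claw=1)

```text
clock: 15.23
position: [0.6271, 0.1698, 0.0022]
orientation: [0.735, 0.678, -0.0, 0.0]
ft_force: [0.1, -0.3, -0.0]
grip_width: 0.0471
grip_force: 0.0
```

Call:
arm_command([
  [[0,0,0],0],
  [[0,0,0],0],
  [[0,0,0],0],
  [[0,0,0],0],
  [[0,0,0],0],
  [[0,0,0],0],
  [[0,0,0],0],
  [[0,0,0],0],
])

```text
clock: 15.9
position: [0.627, 0.1698, 0.0022]
orientation: [0.735, 0.678, -0.0, -0.0]
ft_force: [-0.6, -0.6, 1.0]
grip_width: 0.0315
grip_force: 40.0
```

Call:
arm_command([
  [[0,0,-0.01],0],
  [[0,0,-0.02],0],
  [[0,0,-0.03],0],
  [[0,0,-0.035],0],
  [[0,0,-0.035],0],
  [[0,0,-0.035],0],
  [[0,0,-0.035],0],
  [[0,0,-0.035],0],
])

```text
clock: 16.57
position: [0.6275, 0.1699, 0.1226]
orientation: [0.735, 0.678, 0.001, 0.001]
ft_force: [-0.2, -0.0, -1.8]
grip_width: 0.0317
grip_force: 40.0
```

Call:
arm_command([
  [[0,0,-0.035],0],
  [[0,0,-0.035],0],
  [[0,0,-0.035],0],
  [[0,0,-0.035],0],
  [[0,0,-0.035],0],
  [[0,0,0],0],
  [[0,0,0],0],
  [[0,0,0],0],
])

```text
clock: 17.23
position: [0.6267, 0.1697, 0.2069]
orientation: [0.735, 0.678, -0.0, -0.0]
ft_force: [0.7, 0.1, -0.9]
grip_width: 0.0316
grip_force: 40.0
```

```bash
python3 -c "
from h import *
go(.6304,-.1789,.21,24,-.09); print(bot.get_state()['grip_force'])"
```

```text
pos [0.6267 0.1697 0.2069] yaw -0.08 zax [-0. -0. -1.] total shift frac [-0.6944  0.0633 -0.0061] per row [-0.0289  0.0026 -0.0003] turn total 0.0031 w 0.0316 F [ 0.7  0.1 -0.9] t 17.2
39.96118426322937
```

Call:
arm_command([
  [[-0.02,0.0026,0],0.003],
  [[-0.03,0.0026,0],0],
  [[-0.03,0.0026,0],0],
  [[-0.03,0.0026,0],0],
  [[-0.03,0.0026,0],0],
  [[-0.03,0.0026,0],0],
  [[-0.03,0.0026,0],0],
  [[-0.03,0.0026,0],0],
])

```text
clock: 17.9
position: [0.6272, 0.0524, 0.2073]
orientation: [0.738, 0.674, 0.0, 0.0]
ft_force: [-0.2, 0.6, -1.4]
grip_width: 0.0319
grip_force: 40.0
```

Call:
arm_command([
  [[-0.03,0.0026,0],0],
  [[-0.03,0.0026,0],0],
  [[-0.03,0.0026,0],0],
  [[-0.03,0.0026,0],0],
  [[-0.03,0.0026,0],0],
  [[-0.03,0.0026,0],0],
  [[-0.03,0.0026,0],0],
  [[-0.03,0.0026,0],0],
])

```text
clock: 18.57
position: [0.6269, -0.0676, 0.2072]
orientation: [0.738, 0.675, 0.0, 0.0]
ft_force: [0.0, -0.5, -1.9]
grip_width: 0.0324
grip_force: 40.0
```

Call:
arm_command([
  [[-0.03,0.0026,0],0],
  [[-0.03,0.0026,0],0],
  [[-0.03,0.0026,0],0],
  [[-0.03,0.0026,0],0],
  [[-0.03,0.0026,0],0],
  [[-0.03,0.0026,0],0],
  [[-0.03,0.0026,0],0],
  [[0,0,0],0],
])

```text
clock: 19.23
position: [0.6264, -0.1746, 0.2071]
orientation: [0.739, 0.674, -0.0, 0.0]
ft_force: [0.2, 0.9, -0.4]
grip_width: 0.0317
grip_force: 40.0
```

Call:
arm_command([
  [[0,0,0],0],
  [[0,0,0],0],
  [[0,0,0],0],
  [[0,0,0],0],
  [[0,0,0],0],
  [[0,0,0],0],
  [[0,0,0],0],
  [[0,0,0],0],
])

```text
clock: 19.9
position: [0.6266, -0.1713, 0.2073]
orientation: [0.738, 0.675, 0.0, 0.0]
ft_force: [-0.3, -0.3, -1.9]
grip_width: 0.0317
grip_force: 40.0
```

```bash
python3 - <<'E'
from h import *
go(.6304,-.1789,.123,8,-.09)
p=cams.get_image("wrist"); big=cv2.resize(p["color"],(800,600))
def q(c,a,hx,hy,z):
    M=np.array([[np.cos(a),-np.sin(a)],[np.sin(a),np.cos(a)]]); return [[*(c+M@[i*hx,j*hy]),z] for i,j in((1,1),(1,-1),(-1,-1),(-1,1))]
for hx,hy in((.065,.06),(.036,.033)): cv2.polylines(big,[np.int32(proj(p,q([.6304,-.1789],-.09,hx,hy,.15))*800/512)],True,(0,0,255),1)
T=bot.get_state()["position"]; cv2.polylines(big,[np.int32(proj(p,q(T[:2],-.09,.016,.02,T[2]+.004))*800/512)],True,(0,255,0),1)
cv2.imwrite("pics/w6.png",big)
E
```

```text
pos [ 0.6266 -0.1713  0.2073] yaw -0.089 zax [ 0. -0. -1.] total shift frac [-0.0144  0.009   0.1685] per row [-0.0018  0.0011  0.0211] turn total 0.0002 w 0.0317 F [-0.3 -0.3 -1.9] t 19.9
```

View pics/w6.png

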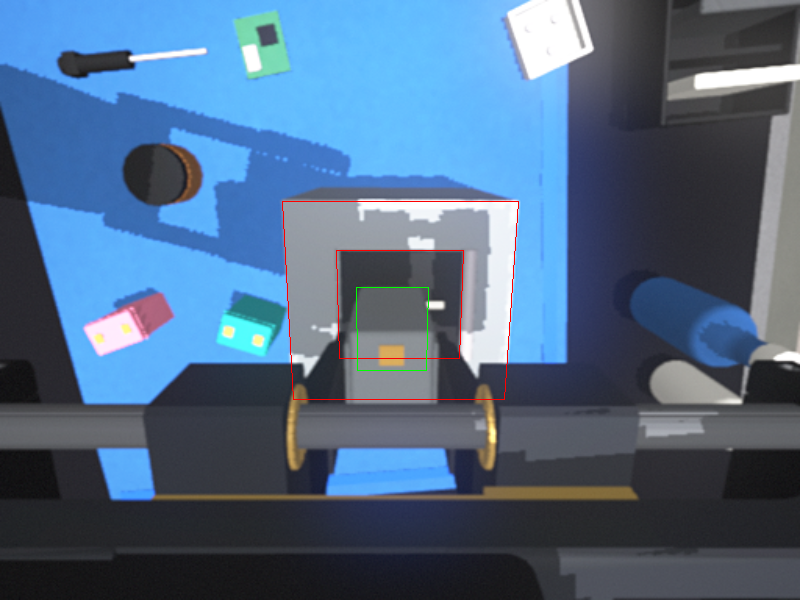

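The overlay of the lid and opening (red) matches the image at (400,300), and the pack's underside (green) is near the centre. I'll shift 8 mm and push down.

Call:
arm_command([
  [[-0.0072,0.0045,0],0],
  [[-0.0072,0.0045,0],0],
  [[0,0,0],0],
  [[0,0,0.02],0],
  [[0,0,0.02],0],
  [[0,0,0.02],0],
  [[0,0,0.02],0],
  [[0,0,0.02],0],
])

```text
clock: 20.62
position: [0.6297, -0.1788, 0.1552]
orientation: [0.738, 0.675, -0.0, -0.001]
ft_force: [-0.7, -0.3, -2.0]
grip_width: 0.0316
grip_force: 40.0
```

Call:
arm_command([
  [[0,0,0.02],0],
  [[0,0,0.02],0],
  [[0,0,0.01],0],
  [[0,0,0.01],0],
  [[0,0,0.01],0],
  [[0,0,0.0085],0],
  [[0,0,0],0],
  [[0,0,0],0],
])

```text
clock: 21.28
position: [0.6303, -0.1791, 0.1179]
orientation: [0.738, 0.675, -0.0, -0.0]
ft_force: [-1.0, 0.1, -0.7]
grip_width: 0.0315
grip_force: 40.0
```

Call:
arm_command([
  [[0,0,0],0],
  [[0,0,0],0],
  [[0,0,0],0],
  [[0,0,0],0],
  [[0,0,0],0],
  [[0,0,0],0],
  [[0,0,0],0],
  [[0,0,0],0],
])

```text
clock: 21.95
position: [0.6304, -0.1791, 0.118]
orientation: [0.738, 0.675, 0.0, 0.0]
ft_force: [0.4, 0.6, -1.1]
grip_width: 0.0323
grip_force: 40.0
```

Release, then rise.

Call:
arm_command([
  [[0,0,0],0],
  [[0,0,0],0],
  [[0,0,0],0],
  [[0,0,0],0],
  [[0,0,0],0],
  [[0,0,0],0],
  [[0,0,0],0],
  [[0,0,0],0],
], claw=-1)

```text
clock: 22.62
position: [0.6304, -0.1791, 0.1179]
orientation: [0.738, 0.675, -0.0, -0.0]
ft_force: [-0.5, 0.5, -0.4]
grip_width: 0.0798
grip_force: 0.0
```

Call:
arm_command([
  [[0,0,0],0],
  [[0,0,0],0],
  [[0,0,-0.03],0],
  [[0,0,-0.03],0],
  [[0,0,-0.03],0],
  [[0,0,-0.03],0],
  [[0,0,-0.03],0],
  [[0,0,-0.03],0],
])

```text
clock: 23.28
position: [0.6308, -0.1792, 0.2107]
orientation: [0.738, 0.675, 0.0, 0.001]
ft_force: [0.2, 0.3, -0.6]
grip_width: 0.0951
grip_force: 0.0
```

Call:
arm_command([
  [[0,0,0],0],
  [[0,0,0],0],
  [[0,0,0],0],
  [[0,0,0],0],
  [[0,0,0],0],
  [[0,0,0],0],
  [[0,0,0],0],
  [[0,0,0],0],
])

```text
clock: 23.95
position: [0.6302, -0.179, 0.2075]
orientation: [0.738, 0.675, -0.0, -0.0]
ft_force: [0.1, -1.6, -0.7]
grip_width: 0.0951
grip_force: 0.0
```

```bash
python3 - <<'E'
from h import *
go(.443,-.2941,.207,16,.05)
s=cams.get_image("side");p=cams.get_image("wrist")
u=np.int32(proj(s,[.63,-.18,.13])[0]); x=max(0,u[0]-60);y=max(0,u[1]-60)
a=cv2.resize(s["color"][y:y+120,x:x+120],(400,400),interpolation=cv2.INTER_CUBIC)
b=cv2.resize(p["color"],(400,300)); b=np.vstack([b,np.zeros((100,400,3),np.uint8)])
cv2.imwrite("pics/m7.png",np.hstack([a,b]))
for r in cams.spot_in("spent_pack",p)[:2]: print(r["p"],world(p,r["location"]).round(3))
E
```

```text
pos [ 0.6302 -0.179   0.2075] yaw -0.09 zax [-0.001  0.    -1.   ] total shift frac [-0.2627 -0.3523  0.0011] per row [-0.0164 -0.022   0.0001] turn total -0.0444 w 0.0951 F [ 0.1 -1.6 -0.7] t 24.0
```

View pics/m7.png

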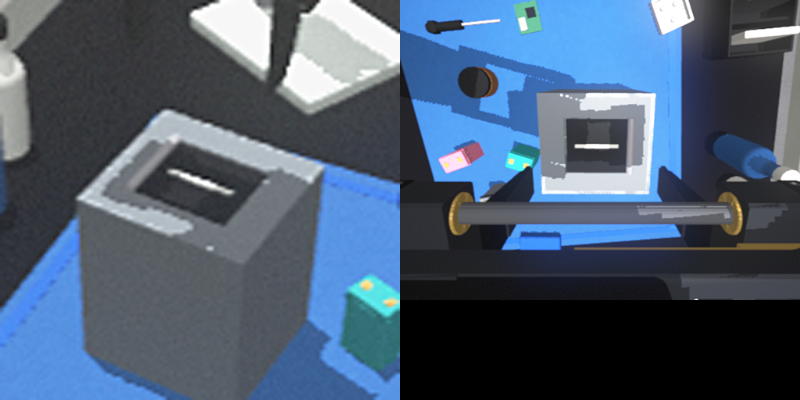

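The side crop shows the flap closed level with its white stripe (200,180) and the pack gone from the opening, so step 1 is done. Next is the new pack.

Call:
arm_command([
  [[0,0,0],-0.0222],
  [[0,0,0],-0.0222],
  [[-0.0176,-0.0321,0],0],
  [[-0.0176,-0.0321,0],0],
  [[-0.0176,-0.0321,0],0],
  [[-0.0176,-0.0321,0],0],
  [[-0.0176,-0.0321,0],0],
  [[-0.0176,-0.0321,0],0],
])

```text
clock: 24.77
position: [0.5361, -0.237, 0.2081]
orientation: [0.689, 0.725, 0.0, 0.0]
ft_force: [-1.4, -0.2, 0.3]
grip_width: 0.0955
grip_force: 0.0
```

Call:
arm_command([
  [[-0.0176,-0.0321,0],0],
  [[-0.0176,-0.0321,0],0],
  [[-0.0176,-0.0321,0],0],
  [[-0.0176,-0.0321,0],0],
  [[-0.0176,-0.0321,0],0],
  [[-0.0176,-0.0321,0],0],
  [[0,0,0.02],0],
  [[0,0,0.02],0],
])

```text
clock: 25.43
position: [0.4435, -0.2948, 0.1883]
orientation: [0.69, 0.724, 0.0, 0.001]
ft_force: [1.0, 0.7, -0.3]
grip_width: 0.095
grip_force: 0.0
```

Call:
arm_command([
  [[0,0,0],0],
  [[0,0,0],0],
  [[0,0,0],0],
  [[0,0,0],0],
  [[0,0,0],0],
  [[0,0,0],0],
  [[0,0,0],0],
  [[0,0,0],0],
])

```text
clock: 26.1
position: [0.4434, -0.2942, 0.1881]
orientation: [0.689, 0.725, 0.0, 0.0]
ft_force: [-0.9, -0.6, -0.6]
grip_width: 0.0954
grip_force: 0.0
```

```bash
python3 - <<'E'
from h import *
go(.443,-.2941,-.004,8,.05)
p=cams.get_image("wrist")
for r in cams.spot_in("new_pack",p)[:3]: w=world(p,r["location"]);print(r["p"],w.round(4),proj(p,w).round())
# silhouette of top: bright grey, low saturation
pr=proj(p,[.443,-.2941,.06])[0]; print(pr)
hsv=cv2.cvtColor(p["color"],cv2.COLOR_BGR2HSV).astype(int)
u,v=np.int32(pr)
for k in range(-45,46,5): print(k,hsv[v+k,u].tolist(),hsv[v,u+k].tolist())
E
```

```text
pos [ 0.4434 -0.2942  0.1881] yaw 0.05 zax [ 0. -0. -1.] total shift frac [ 3.000e-04 -9.000e-04  3.843e-01] per row [ 0.     -0.0001  0.048 ] turn total 0.0 w 0.0954 F [-0.9 -0.6 -0.6] t 26.1
0.88 [ 0.5083 -0.2161  0.0594] [[315. 103.]]
0.85 [ 0.4406 -0.2865  0.0607] [[248. 165.]]
0.72 [ 0.4035 -0.2062  0.0634] [[217.  88.]]
[250.19437855 171.61080386]
-45 [109, 161, 200] [103, 155, 253]
-40 [109, 160, 196] [103, 158, 253]
-35 [109, 164, 196] [103, 155, 253]
-30 [109, 163, 210] [103, 154, 254]
-25 [110, 130, 165] [103, 158, 254]
-20 [115, 86, 110] [103, 156, 254]
-15 [117, 10, 249] [109, 168, 199]
-10 [29, 89, 255] [110, 43, 173]
-5 [111, 44, 173] [112, 46, 172]
0 [111, 44, 174] [111, 44, 174]
5 [111, 54, 175] [111, 45, 174]
10 [29, 85, 255] [113, 81, 171]
15 [113, 14, 243] [103, 155, 253]
20 [103, 152, 254] [103, 153, 254]
25 [103, 153, 253] [103, 154, 254]
30 [103, 156, 254] [103, 155, 253]
35 [103, 155, 253] [103, 153, 253]
40 [103, 154, 253] [104, 157, 254]
45 [104, 156, 253] [103, 155, 254]
```

Call:
arm_command([
  [[0,0,0.034],0],
  [[0,0,0.034],0],
  [[0,0,0.034],0],
  [[0,0,0.034],0],
  [[0,0,0.034],0],
  [[0,0,0.034],0],
  [[0,0,0.034],0],
  [[0,0,0.034],0],
])

```text
clock: 26.87
position: [0.4433, -0.2942, 0.0513]
orientation: [0.689, 0.724, 0.0, 0.0]
ft_force: [0.2, -0.2, 0.2]
grip_width: 0.0945
grip_force: 0.0
```

Call:
arm_command([
  [[0,0,0.034],0],
  [[0,0,0.034],0],
  [[0,0,0.03],0],
  [[0,0,0.014],0],
  [[0,0,0],0],
  [[0,0,0],0],
  [[0,0,0],0],
  [[0,0,0],0],
])

```text
clock: 27.53
position: [0.4442, -0.2949, -0.0027]
orientation: [0.689, 0.725, 0.0, 0.001]
ft_force: [-0.7, -0.4, 0.1]
grip_width: 0.095
grip_force: 0.0
```

Call:
arm_command([
  [[0,0,0],0],
  [[0,0,0],0],
  [[0,0,0],0],
  [[0,0,0],0],
  [[0,0,0],0],
  [[0,0,0],0],
  [[0,0,0],0],
  [[0,0,0],0],
], claw=1)

```text
clock: 28.2
position: [0.4432, -0.2942, -0.0041]
orientation: [0.689, 0.725, -0.0, -0.0]
ft_force: [0.0, -0.1, 0.8]
grip_width: 0.047
grip_force: 0.0
```

Call:
arm_command([
  [[0,0,0],0],
  [[0,0,0],0],
  [[0,0,0],0],
  [[0,0,0],0],
  [[0,0,0],0],
  [[0,0,0],0],
  [[0,0,0],0],
  [[0,0,0],0],
])

```text
clock: 28.87
position: [0.4432, -0.2942, -0.0041]
orientation: [0.689, 0.725, -0.0, -0.0]
ft_force: [0.2, 0.2, -0.6]
grip_width: 0.0263
grip_force: 40.0
```

Call:
arm_command([
  [[0,0,-0.01],0],
  [[0,0,-0.02],0],
  [[0,0,-0.03],0],
  [[0,0,-0.03],0],
  [[0,0,-0.03],0],
  [[0,0,-0.03],0],
  [[0,0,-0.03],0],
  [[0,0,-0.03],0],
])

```text
clock: 29.53
position: [0.4433, -0.2942, 0.1026]
orientation: [0.689, 0.725, 0.0, 0.0]
ft_force: [-0.5, -0.1, -1.7]
grip_width: 0.0258
grip_force: 40.0
```

Call:
arm_command([
  [[0,0,-0.03],0],
  [[0,0,-0.03],0],
  [[0,0,-0.03],0],
  [[0,0,-0.03],0],
  [[0,0,-0.02],0],
  [[0,0,0],0.0121],
  [[0,0,0],0.0121],
  [[0,0,0],0],
])

```text
clock: 30.2
position: [0.4433, -0.2941, 0.1716]
orientation: [0.716, 0.698, 0.0, 0.0]
ft_force: [-0.3, 0.2, -2.2]
grip_width: 0.0257
grip_force: 40.0
```

Call:
arm_command([
  [[0.02,0.007,0],0],
  [[0.0388,0.014,0],0],
  [[0.0388,0.014,0],0],
  [[0.0388,0.014,0],0],
  [[0.0388,0.014,0],0],
  [[0.0388,0.014,0],0],
  [[0.0388,0.014,0],0],
  [[0.0388,0.014,0],0],
])

```text
clock: 30.87
position: [0.4997, -0.148, 0.1708]
orientation: [0.716, 0.698, 0.0, -0.0]
ft_force: [0.7, -0.6, -0.5]
grip_width: 0.0258
grip_force: 40.0
```

Call:
arm_command([
  [[0.0388,0.014,0],0],
  [[0.0388,0.014,0],0],
  [[0.0388,0.014,0],0],
  [[0.0388,0.014,0],0],
  [[0.0388,0.014,0],0],
  [[0.0388,0.014,0],0],
  [[0.0388,0.014,0],0],
  [[0.0388,0.014,0],0],
])

```text
clock: 31.53
position: [0.5595, 0.0058, 0.1707]
orientation: [0.716, 0.698, -0.0, -0.0]
ft_force: [1.2, -0.5, -2.1]
grip_width: 0.0253
grip_force: 40.0
```

Call:
arm_command([
  [[0.0388,0.014,0],0],
  [[0.0388,0.014,0],0],
  [[0.0388,0.014,0],0],
  [[0.0388,0.014,0],0],
  [[0.0388,0.014,0],0],
  [[0.0388,0.014,0],0],
  [[0.0388,0.014,0],0],
  [[0,0,0],0],
])

```text
clock: 32.2
position: [0.6123, 0.1421, 0.1706]
orientation: [0.715, 0.699, 0.0, -0.001]
ft_force: [-1.3, -0.4, -1.5]
grip_width: 0.0259
grip_force: 40.0
```

Call:
arm_command([
  [[0,0,0],0],
  [[0,0,0],0],
  [[0,0,0],0],
  [[0,0,0],0],
  [[0,0,0],0],
  [[0,0,0],0],
  [[0,0,0],0],
  [[0,0,0],0],
])

```text
clock: 32.87
position: [0.6121, 0.1381, 0.171]
orientation: [0.716, 0.698, 0.0, 0.0]
ft_force: [-0.0, 0.3, -2.3]
grip_width: 0.0255
grip_force: 40.0
```

```bash
python3 - <<'E'
from h import *
go(.623,.167,.0019,8,-.026)
p=cams.get_image("wrist"); T=bot.get_state()["position"]
big=cv2.resize(p["color"],(800,600))
def q(c,a,hx,hy,z):
    M=np.array([[np.cos(a),-np.sin(a)],[np.sin(a),np.cos(a)]]); return [[*(c+M@[i*hx,j*hy]),z] for i,j in((1,1),(1,-1),(-1,-1),(-1,1))]
for c,a,hx,hy,z,col in(([.623,.167],-.026,.027,.032,.022,(0,0,255)),([.623,.167],-.026,.021,.026,.022,(0,0,255)),(T[:2],-.026,.013,.02,T[2]+.004,(0,255,0))):
    cv2.polylines(big,[np.int32(proj(p,q(c,a,hx,hy,z))*800/512)],True,col,1)
cv2.imwrite("pics/w8.png",cv2.resize(big[150:450,200:600],(800,600)))
E
```

```text
pos [0.6121 0.1381 0.171 ] yaw -0.026 zax [ 0.  0. -1.] total shift frac [0.0583 0.0202 0.3383] per row [0.0073 0.0025 0.0423] turn total -0.0002 w 0.0255 F [-0.   0.3 -2.3] t 32.9
```

View pics/w8.png

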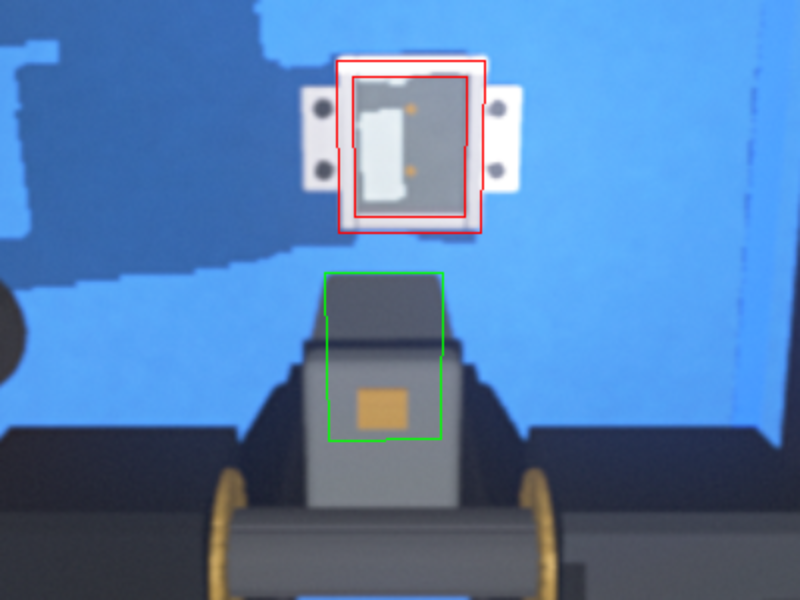

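The overlay of the emptied cradle (410,145) matches to about a pixel, and the held pack's underside (385,355) is as predicted. Now I lower it.

Call:
arm_command([
  [[0.0194,0.0067,0],0],
  [[0.0194,0.0067,0],0],
  [[0.0194,0.0067,0],0],
  [[0,0,0],0],
  [[0,0,0],0],
  [[0,0,0.03],0],
  [[0,0,0.03],0],
  [[0,0,0.03],0],
])

```text
clock: 33.58
position: [0.6223, 0.1669, 0.1238]
orientation: [0.716, 0.698, -0.001, -0.0]
ft_force: [-0.7, -0.4, -1.0]
grip_width: 0.0258
grip_force: 40.0
```

Call:
arm_command([
  [[0,0,0.03],0],
  [[0,0,0.03],0],
  [[0,0,0.03],0],
  [[0,0,0.03],0],
  [[0,0,0.03],0],
  [[0,0,0.02],0],
  [[0,0,0],0],
  [[0,0,0],0],
])

```text
clock: 34.25
position: [0.6225, 0.1671, 0.0401]
orientation: [0.716, 0.698, -0.001, -0.0]
ft_force: [-0.2, 0.6, -1.1]
grip_width: 0.0253
grip_force: 40.0
```

```bash
python3 - <<'E'
from h import *
go(.623,.167,.0022,6,-.026)
E
```

```text
pos [0.6225 0.1671 0.0401] yaw -0.026 zax [-0.001 -0.    -1.   ] total shift frac [-0.0002  0.0011  0.0757] per row [-0.      0.0002  0.0126] turn total -0.0 w 0.0253 F [-0.2  0.6 -1.1] t 34.2
```

Call:
arm_command([
  [[0,0.001,0.0125],0],
  [[0,0,0.0125],0],
  [[0,0,0.0125],0],
  [[0,0,0.0125],0],
  [[0,0,0.0125],0],
  [[0,0,0.0115],0],
  [[0,0,0],0],
  [[0,0,0],0],
])

```text
clock: 34.92
position: [0.6231, 0.1671, 0.0034]
orientation: [0.716, 0.698, -0.0, -0.0]
ft_force: [0.7, -0.3, -1.4]
grip_width: 0.0252
grip_force: 40.0
```

Call:
arm_command([
  [[0,0,0],0],
  [[0,0,0],0],
  [[0,0,0],0],
  [[0,0,0],0],
  [[0,0,0],0],
  [[0,0,0],0],
  [[0,0,0],0],
  [[0,0,0],0],
])

```text
clock: 35.58
position: [0.6234, 0.1672, 0.004]
orientation: [0.716, 0.698, 0.0, 0.0]
ft_force: [0.2, 1.0, -1.0]
grip_width: 0.0258
grip_force: 40.0
```

Call:
arm_command([
  [[0,0,0.002],0],
  [[0,0,0.002],0],
  [[0,0,0],0],
  [[0,0,0],0],
  [[0,0,0],0],
  [[0,0,0],0],
  [[0,0,0],0],
  [[0,0,0],0],
])

```text
clock: 36.25
position: [0.6234, 0.1672, 0.0019]
orientation: [0.716, 0.698, -0.0, 0.0]
ft_force: [0.8, 1.4, -0.8]
grip_width: 0.0255
grip_force: 40.0
```

Call:
arm_command([
  [[0,0,0],0],
  [[0,0,0],0],
  [[0,0,0],0],
  [[0,0,0],0],
  [[0,0,0],0],
  [[0,0,0],0],
  [[0,0,0],0],
  [[0,0,0],0],
], claw=-1)

```text
clock: 36.92
position: [0.6235, 0.1672, 0.002]
orientation: [0.716, 0.698, 0.0, 0.0]
ft_force: [0.2, -0.6, 0.1]
grip_width: 0.0736
grip_force: 0.0
```

Call:
arm_command([
  [[0,0,0],0],
  [[0,0,0],0],
  [[0,0,0],0],
  [[0,0,0],0],
  [[0,0,-0.02],0],
  [[0,0,-0.04],0],
  [[0,0,-0.04],0],
  [[0,0,-0.04],0],
])

```text
clock: 37.58
position: [0.6234, 0.1672, 0.0733]
orientation: [0.716, 0.698, -0.0, -0.0]
ft_force: [0.3, 0.1, -0.7]
grip_width: 0.0954
grip_force: 0.0
```

Call:
arm_command([
  [[0,0,-0.04],0],
  [[0,0,-0.04],0],
  [[0,0,-0.04],0],
  [[0,0,-0.04],0],
  [[0,0,-0.04],0],
  [[0,0,0],0],
  [[0,0,0],0],
  [[0,0,0],0],
])

```text
clock: 38.25
position: [0.6229, 0.167, 0.171]
orientation: [0.716, 0.698, -0.001, -0.0]
ft_force: [0.5, -0.7, -0.6]
grip_width: 0.0953
grip_force: 0.0
```

```bash
python3 - <<'E'
from h import *
go(.4477,-.0931,.17,16,0)
p=cams.get_image("wrist"); s=cams.get_image("side")
for c in(p,s):
  for r in cams.spot_in("new_pack",c)[:3]: w=world(c,r["location"]);print(r["p"],w.round(4))
# top gold contacts: centroid at z=.066
hsv=cv2.cvtColor(p["color"],cv2.COLOR_BGR2HSV)
m=cv2.inRange(hsv,(10,80,120),(35,255,255)); u,v=np.int32(proj(p,[.623,.167,.066])[0])
mm=np.zeros_like(m); mm[v-30:v+30,u-30:u+30]=m[v-30:v+30,u-30:u+30]
n,l,st,ce=cv2.connectedComponentsWithStats(mm)
for i in range(1,n): print(st[i,4],onplane(p,*ce[i],.066).round(4))
t=cams.get_image("top"); 
for l in("flux_jar","tip_cleaner","solder_reel","screwdriver","parts_dish"):
  for r in cams.spot_in(l,t)[:1]: print(l,r["p"],world(t,r["location"]).round(4))
E
```

```text
pos [0.6229 0.167  0.171 ] yaw -0.026 zax [-0.001 -0.    -1.   ] total shift frac [-0.5293 -0.3366  0.0026] per row [-0.0331 -0.021   0.0002] turn total -0.0083 w 0.0953 F [ 0.5 -0.7 -0.6] t 38.2
0.82 [0.6235 0.1748 0.0662]
0.78 [ 0.402  -0.1974  0.0415]
0.66 [0.6137 0.173  0.0585]
0.58 [ 0.5027 -0.2086  0.0416]
47 [0.6233 0.1802 0.066 ]
42 [0.6224 0.1559 0.066 ]
flux_jar 0.55 [ 0.4526 -0.089   0.0392]
tip_cleaner 0.83 [0.4349 0.0961 0.0411]
screwdriver 0.51 [ 0.418  -0.0052  0.0168]
parts_dish 0.75 [ 0.763  -0.0141  0.0064]
```

The new pack's contacts read (0.623, 0.180) and (0.622, 0.156) at z 0.066, so it is upright and centred in the cradle. Next is the jar.

Call:
arm_command([
  [[-0.0331,-0.021,0],0],
  [[-0.0331,-0.021,0],0],
  [[-0.0331,-0.021,0],0],
  [[-0.0331,-0.021,0],0],
  [[-0.0331,-0.021,0],0],
  [[-0.0331,-0.021,0],0],
  [[-0.0331,-0.021,0],0],
  [[-0.0331,-0.021,0],0],
])

```text
clock: 39.42
position: [0.5355, 0.0363, 0.1721]
orientation: [0.716, 0.698, 0.0, 0.0]
ft_force: [0.1, -1.0, 0.0]
grip_width: 0.0954
grip_force: 0.0
```

Call:
arm_command([
  [[-0.0331,-0.021,0],0],
  [[-0.0331,-0.021,0],0],
  [[-0.0331,-0.021,0],0],
  [[-0.0331,-0.021,0],0],
  [[-0.0331,-0.021,0],0],
  [[-0.0331,-0.021,0],0],
  [[-0.0331,-0.021,0],0],
  [[-0.0331,-0.021,0],0],
])

```text
clock: 40.08
position: [0.4481, -0.0938, 0.1722]
orientation: [0.716, 0.698, 0.0, 0.0]
ft_force: [-0.1, -0.2, -0.1]
grip_width: 0.095
grip_force: 0.0
```

Call:
arm_command([
  [[0,0,0],0],
  [[0,0,0],0],
  [[0,0,0],0],
  [[0,0,0],0],
  [[0,0,0],0],
  [[0,0,0],0],
  [[0,0,0],0],
  [[0,0,0],0],
])

```text
clock: 40.75
position: [0.4487, -0.0928, 0.1719]
orientation: [0.716, 0.698, -0.0, -0.0]
ft_force: [0.4, -0.4, -0.5]
grip_width: 0.0951
grip_force: 0.0
```

```bash
cat >> h.py <<'E'
def rnd(p,xyz,D,inv=False):
    """fit circle (top rim, height z, expected diam D) near xyz using non-mat mask; returns world centre"""
    hsv=cv2.cvtColor(p["color"],cv2.COLOR_BGR2HSV); mat=cv2.inRange(hsv,(95,110,0),(120,255,255))
    R,t=cam(p); depth=(R@np.array(xyz)+t)[2]; r=p["mtx"][0][0]*D/2/depth
    u,v=proj(p,xyz)[0]; w=int(r*1.8); u0,v0=int(u)-w,int(v)-w
    g=p["color"][max(v0,0):v0+2*w,max(u0,0):u0+2*w]
    c=cv2.HoughCircles(cv2.resize(cv2.cvtColor(g,cv2.COLOR_BGR2GRAY),None,fx=4,fy=4,interpolation=cv2.INTER_CUBIC),cv2.HOUGH_GRADIENT,1.5,20,param1=80,param2=15,minRadius=int(4*r*.85),maxRadius=int(4*r*1.12))
    if c is None: print("none"); return
    for x,y,rr in c[0][:4]:
        q=onplane(p,(x+.5)/4-.5+max(u0,0),(y+.5)/4-.5+max(v0,0),xyz[2]); print("circle",q.round(4),"D",round(rr/4/r*D,4))
E
python3 - <<'E'
from h import *
go(.4477,-.0931,-.028,12,-.026)
p=cams.get_image("wrist")
for r in cams.spot_in("flux_jar",p)[:2]: w=world(p,r["location"]);print(r["p"],w.round(4))
rnd(p,[.4477,-.0931,.04],.046)
t=cams.get_image("top")
rnd(t,[.433,.0943,.036],.06); rnd(t,[.45,.2691,.024],.054)
E
```

```text
pos [ 0.4487 -0.0928  0.1719] yaw -0.025 zax [-0.  0. -1.] total shift frac [-0.0006 -0.0019  0.3998] per row [-0.0001 -0.0002  0.0333] turn total 0.0002 w 0.0951 F [ 0.4 -0.4 -0.5] t 40.8
0.83 [ 0.4486 -0.0852  0.0384]
circle [ 0.4497 -0.0892  0.04  ] D 0.0467
circle [ 0.4495 -0.0957  0.04  ] D 0.0428
circle [0.4331 0.0948 0.036 ] D 0.0514
circle [0.4395 0.0837 0.036 ] D 0.0532
circle [0.4386 0.1148 0.036 ] D 0.0625
circle [0.449  0.2712 0.024 ] D 0.0573
```

Call:
arm_command([
  [[0.003,0,0.034],0],
  [[0,0,0.034],0],
  [[0,0,0.034],0],
  [[0,0,0.034],0],
  [[0,0,0.034],0],
  [[0,0,0.034],0],
  [[0,0,0.034],0],
  [[0,0,0.034],0],
], squeeze=25)

```text
clock: 41.57
position: [0.4487, -0.0917, 0.0353]
orientation: [0.716, 0.698, 0.0, 0.0]
ft_force: [0.4, 0.2, 0.0]
grip_width: 0.095
grip_force: 0.0
```

Call:
arm_command([
  [[0,0,0.034],0],
  [[0,0,0.03],0],
  [[0,0,0.02],0],
  [[0,0,0.02],0],
  [[0,0,0.015],0],
  [[0,0,0.01],0],
  [[0,0,0],0],
  [[0,0,0],0],
])

```text
clock: 42.23
position: [0.4489, -0.0917, -0.0283]
orientation: [0.716, 0.698, 0.0, 0.0]
ft_force: [0.4, 0.4, 0.0]
grip_width: 0.095
grip_force: 0.0
```

Call:
arm_command([
  [[0,0,0],0],
  [[0,0,0],0],
  [[0,0,0],0],
  [[0,0,0],0],
  [[0,0,0],0],
  [[0,0,0],0],
  [[0,0,0],0],
  [[0,0,0],0],
], claw=1)

```text
clock: 42.9
position: [0.4487, -0.0916, -0.0285]
orientation: [0.716, 0.698, 0.0, 0.0]
ft_force: [-0.7, -0.1, -0.3]
grip_width: 0.0472
grip_force: 0.2
```

Call:
arm_command([
  [[0,0,0],0],
  [[0,0,0],0],
  [[0,0,0],0],
  [[0,0,0],0],
  [[0,0,0],0],
  [[0,0,0],0],
  [[0,0,0],0],
  [[0,0,0],0],
])

```text
clock: 43.57
position: [0.4487, -0.0916, -0.0285]
orientation: [0.716, 0.698, 0.0, 0.0]
ft_force: [0.7, 0.5, 0.2]
grip_width: 0.0467
grip_force: 25.0
```

Call:
arm_command([
  [[0,0,-0.012],0],
  [[0,0,-0.024],0],
  [[0,0,-0.036],0],
  [[0,0,-0.036],0],
  [[0,0,-0.036],0],
  [[0,0,-0.036],0],
  [[0,0,-0.036],0],
  [[0,0,-0.036],0],
])

```text
clock: 44.23
position: [0.4482, -0.0915, 0.0984]
orientation: [0.716, 0.698, -0.0, -0.0]
ft_force: [0.6, -0.9, -1.2]
grip_width: 0.0466
grip_force: 25.0
```

Call:
arm_command([
  [[0.0343,0.0168,0],0],
  [[0.0343,0.0168,0],0],
  [[0.0343,0.0168,0],0],
  [[0.0343,0.0168,0],0],
  [[0.0343,0.0168,0],0],
  [[0.0343,0.0168,0],0],
  [[0.0343,0.0168,0],0],
  [[0.0343,0.0168,0],0],
])

```text
clock: 44.9
position: [0.5193, 0.0447, 0.0975]
orientation: [0.716, 0.698, -0.0, -0.0]
ft_force: [-0.2, 0.3, -1.2]
grip_width: 0.0467
grip_force: 25.0
```

Call:
arm_command([
  [[0.0343,0.0168,0],0],
  [[0.0343,0.0168,0],0],
  [[0.0343,0.0168,0],0],
  [[0.0343,0.0168,0],0],
  [[0.0343,0.0168,0],0],
  [[0.0343,0.0168,0],0],
  [[0.0343,0.0168,0],0],
  [[0.0343,0.0168,0],0],
])

```text
clock: 45.57
position: [0.5901, 0.18, 0.0974]
orientation: [0.716, 0.698, -0.0, -0.0]
ft_force: [1.3, -0.6, -0.8]
grip_width: 0.0468
grip_force: 25.0
```

Call:
arm_command([
  [[0.0343,0.0168,0],0],
  [[0.0343,0.0168,0],0],
  [[0.0343,0.0168,0],0],
  [[0.0343,0.0168,0],0],
  [[0,0,0],0],
  [[0,0,0],0],
  [[0,0,0],0],
  [[0,0,0],0],
])

```text
clock: 46.23
position: [0.625, 0.246, 0.0973]
orientation: [0.716, 0.698, -0.0, -0.0]
ft_force: [-0.2, 0.3, -0.9]
grip_width: 0.0466
grip_force: 25.0
```

```bash
python3 - <<'E'
from h import *
go(.625,.247,-.027,10,-.026)
E
```

```text
pos [0.625  0.246  0.0973] yaw -0.027 zax [-0.001 -0.    -1.   ] total shift frac [2.100e-03 2.000e-04 2.486e-01] per row [0.0002 0.     0.0249] turn total -0.0002 w 0.0466 F [-0.2  0.3 -0.9] t 46.2
```

Good. Lower to -0.0285 (total 0.2516).

Call:
arm_command([
  [[0,0,0.035],0],
  [[0,0,0.035],0],
  [[0,0,0.035],0],
  [[0,0,0.035],0],
  [[0,0,0.035],0],
  [[0,0,0.03],0],
  [[0,0,0.02],0],
  [[0,0,0.01],0],
])

```text
clock: 46.9
position: [0.6243, 0.246, -0.022]
orientation: [0.716, 0.698, -0.001, -0.001]
ft_force: [-0.4, -0.5, -1.7]
grip_width: 0.0469
grip_force: 25.0
```

Call:
arm_command([
  [[0,0,0.007],0],
  [[0,0,0.005],0],
  [[0,0,0.004],0],
  [[0,0,0],0],
  [[0,0,0],0],
  [[0,0,0],0],
  [[0,0,0],0],
  [[0,0,0],0],
])

```text
clock: 47.57
position: [0.6258, 0.247, -0.0276]
orientation: [0.716, 0.698, 0.0, 0.0]
ft_force: [0.3, -0.1, 0.5]
grip_width: 0.0465
grip_force: 25.0
```

```bash
python3 - <<'E'
from h import *
go(.625,.247,-.0285,10,-.026)
E
```

```text
pos [ 0.6258  0.247  -0.0276] yaw -0.026 zax [ 0.001  0.    -1.   ] total shift frac [ 0.     -0.0015  0.0017] per row [ 0.     -0.0002  0.0002] turn total -0.0 w 0.0465 F [ 0.3 -0.1  0.5] t 47.6
```

Call:
arm_command([
  [[0,0,0.0015],0],
  [[0,0,0],0],
  [[0,0,0],0],
  [[0,0,0],0],
  [[0,0,0],0],
  [[0,0,0],0],
  [[0,0,0],0],
  [[0,0,0],0],
])

```text
clock: 48.23
position: [0.6258, 0.247, -0.0285]
orientation: [0.716, 0.698, 0.0, 0.0]
ft_force: [1.6, 0.6, 1.9]
grip_width: 0.0465
grip_force: 25.0
```

Call:
arm_command([
  [[0,0,0],0],
  [[0,0,0],0],
  [[0,0,0],0],
  [[0,0,0],0],
  [[0,0,0],0],
  [[0,0,0],0],
  [[0,0,0],0],
  [[0,0,0],0],
], claw=-1)

```text
clock: 48.9
position: [0.6255, 0.2469, -0.0288]
orientation: [0.716, 0.698, -0.0, -0.0]
ft_force: [-0.5, 0.6, -0.5]
grip_width: 0.093
grip_force: 0.0
```

Call:
arm_command([
  [[0,0,0],0],
  [[0,0,0],0],
  [[0,0,0],0],
  [[0,0,0],0],
  [[0,0,0],0],
  [[0,0,-0.02],0],
  [[0,0,-0.04],0],
  [[0,0,-0.04],0],
])

```text
clock: 49.57
position: [0.6246, 0.2466, 0.0213]
orientation: [0.716, 0.698, -0.001, -0.0]
ft_force: [0.8, -1.1, 0.2]
grip_width: 0.0954
grip_force: 0.0
```

Call:
arm_command([
  [[0,0,-0.04],0],
  [[0,0,-0.04],0],
  [[0,0,-0.04],0],
  [[0,0,-0.04],0],
  [[0,0,-0.04],0],
  [[0,0,-0.04],0],
  [[0,0,0],0],
  [[0,0,0],0],
])

```text
clock: 50.23
position: [0.6266, 0.2472, 0.1434]
orientation: [0.716, 0.698, 0.002, 0.001]
ft_force: [-0.2, -0.9, -1.2]
grip_width: 0.0952
grip_force: 0.0
```

```bash
python3 - <<'E'
from h import *
go(.433,.0945,.14,12,-.026)
p=cams.get_image("wrist")
for r in cams.spot_in("flux_jar",p)[:2]: w=world(p,r["location"]);print(r["p"],w.round(4))
rnd(p,[.625,.247,.04],.046)
E
```

```text
pos [0.6266 0.2472 0.1434] yaw -0.026 zax [ 0.004  0.001 -1.   ] total shift frac [-0.3154 -0.3791  0.005 ] per row [-0.0263 -0.0316  0.0004] turn total -0.0 w 0.0952 F [-0.2 -0.9 -1.2] t 50.2
0.87 [0.6235 0.25   0.0391]
circle [0.6252 0.2492 0.04  ] D 0.0461
```

Call:
arm_command([
  [[-0.0263,-0.0316,0],0],
  [[-0.0263,-0.0316,0],0],
  [[-0.0263,-0.0316,0],0],
  [[-0.0263,-0.0316,0],0],
  [[-0.0263,-0.0316,0],0],
  [[-0.0263,-0.0316,0],0],
  [[-0.0263,-0.0316,0],0],
  [[-0.0263,-0.0316,0],0],
])

```text
clock: 51.0
position: [0.4942, 0.1442, 0.1388]
orientation: [0.716, 0.698, -0.002, -0.001]
ft_force: [0.6, -0.4, 0.2]
grip_width: 0.0951
grip_force: 0.0
```

Call:
arm_command([
  [[-0.0263,-0.0316,0],0],
  [[-0.0263,-0.0316,0],0],
  [[-0.0263,-0.0316,0],0],
  [[-0.0263,-0.0316,0],0],
  [[0,0,0],0],
  [[0,0,0],0],
  [[0,0,0],0],
  [[0,0,0],0],
])

```text
clock: 51.67
position: [0.4322, 0.0945, 0.1407]
orientation: [0.716, 0.698, -0.0, -0.0]
ft_force: [0.1, -0.6, 0.1]
grip_width: 0.0951
grip_force: 0.0
```

```bash
python3 - <<'E'
from h import *
go(.433,.0945,-.026,12,-.026)
p=cams.get_image("wrist")
for r in cams.spot_in("tip_cleaner",p)[:2]: w=world(p,r["location"]);print(r["p"],w.round(4))
rnd(p,[.433,.0945,.036],.06)
E
```

```text
pos [0.4322 0.0945 0.1407] yaw -0.026 zax [-0.001  0.    -1.   ] total shift frac [1.000e-04 1.900e-03 3.335e-01] per row [0.     0.0002 0.0278] turn total 0.0001 w 0.0951 F [ 0.1 -0.6  0.1] t 51.7
0.71 [0.43   0.0977 0.0442]
circle [0.433  0.0946 0.036 ] D 0.0514
circle [0.4336 0.1003 0.036 ] D 0.0612
circle [0.4427 0.1025 0.036 ] D 0.0578
circle [0.434  0.0881 0.036 ] D 0.0638
```

Position confirmed. Descend and grip.

Call:
arm_command([
  [[0,0.0015,0.034],0],
  [[0,0,0.034],0],
  [[0,0,0.034],0],
  [[0,0,0.034],0],
  [[0,0,0.034],0],
  [[0,0,0.034],0],
  [[0,0,0.034],0],
  [[0,0,0.03],0],
])

```text
clock: 52.43
position: [0.4326, 0.0944, 0.006]
orientation: [0.716, 0.698, -0.0, -0.0]
ft_force: [0.6, 0.3, -0.1]
grip_width: 0.095
grip_force: 0.0
```

Call:
arm_command([
  [[0,0,0.025],0],
  [[0,0,0.02],0],
  [[0,0,0.015],0],
  [[0,0,0.005],0],
  [[0,0,0],0],
  [[0,0,0],0],
  [[0,0,0],0],
  [[0,0,0],0],
])

```text
clock: 53.1
position: [0.4334, 0.0941, -0.0245]
orientation: [0.716, 0.698, 0.001, 0.001]
ft_force: [-0.1, -0.3, 0.9]
grip_width: 0.095
grip_force: 0.0
```

Call:
arm_command([
  [[0,0,0],0],
  [[0,0,0],0],
  [[0,0,0],0],
  [[0,0,0],0],
  [[0,0,0],0],
  [[0,0,0],0],
  [[0,0,0],0],
  [[0,0,0],0],
], claw=1)

```text
clock: 53.77
position: [0.4327, 0.094, -0.0253]
orientation: [0.716, 0.698, 0.0, 0.0]
ft_force: [-0.0, 0.1, 0.0]
grip_width: 0.0595
grip_force: 25.0
```

Call:
arm_command([
  [[0,0,0],0],
  [[0,0,0],0],
  [[0,0,0],0],
  [[0,0,0],0],
  [[0,0,0],0],
  [[0,0,0],0],
  [[0,0,0],0],
  [[0,0,0],0],
])

```text
clock: 54.43
position: [0.4327, 0.094, -0.0253]
orientation: [0.716, 0.698, 0.0, 0.0]
ft_force: [1.2, -0.5, -0.0]
grip_width: 0.0596
grip_force: 25.0
```

Call:
arm_command([
  [[0,0,-0.012],0],
  [[0,0,-0.024],0],
  [[0,0,-0.036],0],
  [[0,0,-0.036],0],
  [[0,0,-0.036],0],
  [[0,0,-0.036],0],
  [[0,0,-0.036],0],
  [[0,0,-0.036],0],
])

```text
clock: 55.1
position: [0.432, 0.094, 0.1016]
orientation: [0.716, 0.698, -0.0, -0.0]
ft_force: [0.6, -0.2, -1.3]
grip_width: 0.0595
grip_force: 25.0
```

Call:
arm_command([
  [[-0.0014,0.0314,0],0],
  [[-0.0014,0.0314,0],0],
  [[-0.0014,0.0314,0],0],
  [[-0.0014,0.0314,0],0],
  [[-0.0014,0.0314,0],0],
  [[-0.0014,0.0314,0],0],
  [[-0.0014,0.0314,0],0],
  [[-0.0014,0.0314,0],0],
])

```text
clock: 55.77
position: [0.5582, 0.0851, 0.1005]
orientation: [0.716, 0.698, -0.0, -0.0]
ft_force: [-0.2, -0.3, -1.2]
grip_width: 0.0598
grip_force: 25.0
```

Call:
arm_command([
  [[-0.0014,0.0314,0],0],
  [[-0.0014,0.0314,0],0],
  [[-0.0014,0.0314,0],0],
  [[-0.0014,0.0314,0],0],
  [[0,0,0],0],
  [[0,0,0],0],
  [[0,0,0],0],
  [[0,0,0],0],
])

```text
clock: 56.43
position: [0.6197, 0.0809, 0.1005]
orientation: [0.716, 0.698, -0.0, -0.0]
ft_force: [0.3, -0.4, -0.8]
grip_width: 0.0594
grip_force: 25.0
```

```bash
python3 - <<'E'
from h import *
go(.6208,.081,-.0253,10,-.026)
E
```

```text
pos [0.6197 0.0809 0.1005] yaw -0.026 zax [-0.001  0.    -1.   ] total shift frac [0.0003 0.0025 0.2516] per row [0.     0.0003 0.0252] turn total 0.0 w 0.0594 F [ 0.3 -0.4 -0.8] t 56.4
```

Call:
arm_command([
  [[0,0.002,0.035],0],
  [[0,0,0.035],0],
  [[0,0,0.035],0],
  [[0,0,0.035],0],
  [[0,0,0.035],0],
  [[0,0,0.03],0],
  [[0,0,0.02],0],
  [[0,0,0.01],0],
])

```text
clock: 57.1
position: [0.6199, 0.0808, -0.0185]
orientation: [0.716, 0.698, -0.001, -0.001]
ft_force: [0.4, -0.4, -0.9]
grip_width: 0.0596
grip_force: 25.0
```

Call:
arm_command([
  [[0,0,0.007],0],
  [[0,0,0.005],0],
  [[0,0,0.004],0],
  [[0,0,0],0],
  [[0,0,0],0],
  [[0,0,0],0],
  [[0,0,0],0],
  [[0,0,0],0],
])

```text
clock: 57.77
position: [0.622, 0.0807, -0.0244]
orientation: [0.716, 0.698, 0.0, 0.0]
ft_force: [-0.7, -1.0, -1.9]
grip_width: 0.0598
grip_force: 25.0
```

```bash
python3 - <<'E'
from h import *
go(.6208,.081,-.0253,10,-.026)
E
```

```text
pos [ 0.622   0.0807 -0.0244] yaw -0.026 zax [ 0.001  0.    -1.   ] total shift frac [ 0.0005 -0.0024  0.0018] per row [ 0.     -0.0002  0.0002] turn total -0.0 w 0.0598 F [-0.7 -1.  -1.9] t 57.8
```

Call:
arm_command([
  [[0,0,0.0015],0],
  [[0,0,0],0],
  [[0,0,0],0],
  [[0,0,0],0],
  [[0,0,0],0],
  [[0,0,0],0],
  [[0,0,0],0],
  [[0,0,0],0],
])

```text
clock: 58.43
position: [0.622, 0.0807, -0.0253]
orientation: [0.716, 0.698, 0.0, 0.0]
ft_force: [1.7, 0.0, 1.6]
grip_width: 0.06
grip_force: 25.0
```

Call:
arm_command([
  [[0,0,0],0],
  [[0,0,0],0],
  [[0,0,0],0],
  [[0,0,0],0],
  [[0,0,0],0],
  [[0,0,0],0],
  [[0,0,0],0],
  [[0,0,0],0],
], claw=-1)

```text
clock: 59.1
position: [0.6217, 0.0807, -0.0256]
orientation: [0.716, 0.698, -0.0, -0.0]
ft_force: [-0.9, -0.1, -0.4]
grip_width: 0.0948
grip_force: 0.0
```

Call:
arm_command([
  [[0,0,0],0],
  [[0,0,0],0],
  [[0,0,0],0],
  [[0,0,0],0],
  [[0,0,0],0],
  [[0,0,-0.02],0],
  [[0,0,-0.04],0],
  [[0,0,-0.04],0],
])

```text
clock: 59.77
position: [0.6208, 0.0807, 0.0246]
orientation: [0.716, 0.698, -0.001, -0.001]
ft_force: [-0.2, -0.7, 0.1]
grip_width: 0.0953
grip_force: 0.0
```

Call:
arm_command([
  [[0,0,-0.04],0],
  [[0,0,-0.04],0],
  [[0,0,-0.04],0],
  [[0,0,-0.04],0],
  [[0,0,-0.04],0],
  [[0,0,-0.04],0],
  [[0,0,0],0],
  [[0,0,0],0],
])

```text
clock: 60.43
position: [0.6228, 0.0807, 0.1465]
orientation: [0.716, 0.698, 0.001, 0.001]
ft_force: [0.2, 0.6, -2.0]
grip_width: 0.0949
grip_force: 0.0
```

```bash
python3 - <<'E'
from h import *
go(.4495,.2702,.146,16,-.026)
p=cams.get_image("wrist")
for r in cams.spot_in("tip_cleaner",p)[:2]: w=world(p,r["location"]);print(r["p"],w.round(4))
rnd(p,[.6215,.081,.036],.055)
E
```

```text
pos [0.6228 0.0807 0.1465] yaw -0.026 zax [ 0.004  0.    -1.   ] total shift frac [ 3.698e-01 -3.564e-01 -3.000e-04] per row [ 0.0231 -0.0223 -0.    ] turn total -0.0 w 0.0949 F [ 0.2  0.6 -2. ] t 60.4
0.75 [0.6201 0.085  0.0456]
circle [0.621  0.0819 0.036 ] D 0.0516
circle [0.6195 0.0877 0.036 ] D 0.0474
circle [0.6274 0.083  0.036 ] D 0.0482
circle [0.6237 0.0769 0.036 ] D 0.0607
```

The tip cleaner is at (0.621, 0.082). Now the reel.

Call:
arm_command([
  [[0.0308,-0.0297,0],0],
  [[0.0308,-0.0297,0],0],
  [[0.0308,-0.0297,0],0],
  [[0.0308,-0.0297,0],0],
  [[0.0308,-0.0297,0],0],
  [[0.0308,-0.0297,0],0],
  [[0.0308,-0.0297,0],0],
  [[0.0308,-0.0297,0],0],
])

```text
clock: 61.2
position: [0.5041, 0.2072, 0.142]
orientation: [0.716, 0.698, -0.002, -0.001]
ft_force: [-0.2, -0.8, 0.0]
grip_width: 0.0952
grip_force: 0.0
```

Call:
arm_command([
  [[0.0308,-0.0297,0],0],
  [[0.0308,-0.0297,0],0],
  [[0.0308,-0.0297,0],0],
  [[0.0308,-0.0297,0],0],
  [[0,0,0],0],
  [[0,0,0],0],
  [[0,0,0],0],
  [[0,0,0],0],
])

```text
clock: 61.87
position: [0.4486, 0.2693, 0.1437]
orientation: [0.717, 0.698, -0.001, -0.0]
ft_force: [-0.6, 0.5, -0.0]
grip_width: 0.0952
grip_force: 0.0
```

```bash
python3 - <<'E'
from h import *
go(.4495,.2702,-.031,12,-.026)
p=cams.get_image("wrist")
for r in cams.spot_in("solder_reel",p)[:2]: w=world(p,r["location"]);print(r["p"],w.round(4))
rnd(p,[.4495,.2702,.024],.054)
m=cv2.inRange(cv2.cvtColor(p["color"],cv2.COLOR_BGR2HSV),(0,0,150),(180,60,255)); u,v=np.int32(proj(p,[.4495,.2702,.024])[0])
mm=np.zeros_like(m); mm[v-50:v+50,u-50:u+50]=m[v-50:v+50,u-50:u+50]
k=max(cv2.findContours(mm,cv2.RETR_EXTERNAL,cv2.CHAIN_APPROX_NONE)[0],key=cv2.contourArea); x,y,w,h=cv2.boundingRect(k)
# dark hole at the hub
g=cv2.inRange(p["color"],(0,0,0),(70,70,70)); hh=np.zeros_like(g); hh[v-12:v+12,u-12:u+12]=g[v-12:v+12,u-12:u+12]; M=cv2.moments(hh,True)
print((u,v),(x,y,w,h),onplane(p,x+w/2-.5,y+h/2-.5,.024).round(4),"hole",M["m00"],onplane(p,M["m10"]/max(M["m00"],1),M["m01"]/max(M["m00"],1),.024).round(4))
E
```

```text
pos [0.4486 0.2693 0.1437] yaw -0.027 zax [-0.001 -0.001 -1.   ] total shift frac [0.0021 0.0021 0.3494] per row [0.0002 0.0002 0.0291] turn total -0.0003 w 0.0952 F [-0.6  0.5 -0. ] t 61.9
0.65 [0.4465 0.2731 0.0236]
circle [0.4495 0.2744 0.024 ] D 0.0566
circle [0.4468 0.2795 0.024 ] D 0.0595
circle [0.4519 0.2693 0.024 ] D 0.0459
(np.int32(251), np.int32(172)) (227, 144, 50, 51) [0.4496 0.274  0.024 ] hole 0.0 [0.213  0.4458 0.024 ]
```

Call:
arm_command([
  [[0.0054,0.002,0.034],0],
  [[0,0,0.034],0],
  [[0,0,0.034],0],
  [[0,0,0.034],0],
  [[0,0,0.034],0],
  [[0,0,0.034],0],
  [[0,0,0.034],0],
  [[0,0,0.034],0],
])

```text
clock: 62.63
position: [0.45, 0.2722, 0.0077]
orientation: [0.717, 0.697, 0.0, 0.0]
ft_force: [0.8, -0.1, -0.7]
grip_width: 0.0951
grip_force: 0.0
```

Call:
arm_command([
  [[0,0,0.03],0],
  [[0,0,0.02],0],
  [[0,0,0.012],0],
  [[0,0,0.008],0],
  [[0,0,0.005],0],
  [[0,0,0],0],
  [[0,0,0],0],
  [[0,0,0],0],
])

```text
clock: 63.3
position: [0.4502, 0.2731, -0.0282]
orientation: [0.716, 0.698, 0.001, 0.0]
ft_force: [0.9, -0.2, 0.4]
grip_width: 0.0951
grip_force: 0.0
```

```bash
python3 - <<'E'
from h import *
go(.4495,.272,-.031,8,-.026)
E
```

```text
pos [ 0.4502  0.2731 -0.0282] yaw -0.026 zax [ 0.001  0.001 -1.   ] total shift frac [-0.0022 -0.0013  0.0056] per row [-0.0003 -0.0002  0.0007] turn total -0.0 w 0.0951 F [ 0.9 -0.2  0.4] t 63.3
```

Call:
arm_command([
  [[-0.0015,0,0.004],0],
  [[0,0,0],0],
  [[0,0,0],0],
  [[0,0,0],0],
  [[0,0,0],0],
  [[0,0,0],0],
  [[0,0,0],0],
  [[0,0,0],0],
])

```text
clock: 63.97
position: [0.4495, 0.272, -0.031]
orientation: [0.716, 0.698, 0.0, 0.0]
ft_force: [0.4, 0.6, 0.6]
grip_width: 0.0952
grip_force: 0.0
```

Call:
arm_command([
  [[0,0,0],0],
  [[0,0,0],0],
  [[0,0,0],0],
  [[0,0,0],0],
  [[0,0,0],0],
  [[0,0,0],0],
  [[0,0,0],0],
  [[0,0,0],0],
], claw=1)

```text
clock: 64.63
position: [0.4495, 0.272, -0.031]
orientation: [0.716, 0.698, 0.0, 0.0]
ft_force: [-0.2, 0.1, 0.4]
grip_width: 0.0536
grip_force: 25.0
```

Call:
arm_command([
  [[0,0,0],0],
  [[0,0,0],0],
  [[0,0,0],0],
  [[0,0,0],0],
  [[0,0,0],0],
  [[0,0,0],0],
  [[0,0,0],0],
  [[0,0,0],0],
])

```text
clock: 65.3
position: [0.4495, 0.272, -0.031]
orientation: [0.716, 0.698, 0.0, 0.0]
ft_force: [-0.1, 0.5, -0.9]
grip_width: 0.0536
grip_force: 25.0
```

Call:
arm_command([
  [[0,0,-0.012],0],
  [[0,0,-0.024],0],
  [[0,0,-0.036],0],
  [[0,0,-0.036],0],
  [[0,0,-0.036],0],
  [[0,0,-0.036],0],
  [[0,0,-0.036],0],
  [[0,0,-0.036],0],
])

```text
clock: 65.97
position: [0.4495, 0.2721, 0.097]
orientation: [0.716, 0.698, 0.0, 0.0]
ft_force: [0.5, 0.4, -1.8]
grip_width: 0.0533
grip_force: 25.0
```

```bash
python3 - <<'E'
from h import *
go(.6255,.2472,.0975,12,-.026); print(bot.get_state()["grip_force"])
E
```

```text
pos [0.4495 0.2721 0.097 ] yaw -0.026 zax [ 0.001  0.    -1.   ] total shift frac [-0.0405  0.3532 -0.0007] per row [-0.0034  0.0294 -0.0001] turn total -0.0 w 0.0533 F [ 0.5  0.4 -1.8] t 66.0
24.999524652957916
```

Call:
arm_command([
  [[-0.0034,0.0294,0],0],
  [[-0.0034,0.0294,0],0],
  [[-0.0034,0.0294,0],0],
  [[-0.0034,0.0294,0],0],
  [[-0.0034,0.0294,0],0],
  [[-0.0034,0.0294,0],0],
  [[-0.0034,0.0294,0],0],
  [[-0.0034,0.0294,0],0],
])

```text
clock: 66.63
position: [0.5674, 0.2553, 0.0961]
orientation: [0.716, 0.698, 0.0, 0.0]
ft_force: [-0.2, 0.3, -1.4]
grip_width: 0.0536
grip_force: 25.0
```

Call:
arm_command([
  [[-0.0034,0.0294,0],0],
  [[-0.0034,0.0294,0],0],
  [[-0.0034,0.0294,0],0],
  [[-0.0034,0.0294,0],0],
  [[0,0,0],0],
  [[0,0,0],0],
  [[0,0,0],0],
  [[0,0,0],0],
])

```text
clock: 67.3
position: [0.6244, 0.2472, 0.0951]
orientation: [0.716, 0.698, -0.0, -0.0]
ft_force: [-0.1, -0.0, -1.0]
grip_width: 0.0536
grip_force: 25.0
```

```bash
python3 - <<'E'
from h import *
go(.6255,.2472,.0105,12,-.026)
E
```

```text
pos [0.6244 0.2472 0.0951] yaw -0.026 zax [-0.001  0.    -1.   ] total shift frac [1.000e-04 2.300e-03 1.693e-01] per row [0.     0.0002 0.0141] turn total 0.0001 w 0.0536 F [-0.1 -0.  -1. ] t 67.3
```

Call:
arm_command([
  [[0,0.002,0.03],0],
  [[0,0,0.03],0],
  [[0,0,0.03],0],
  [[0,0,0.03],0],
  [[0,0,0.02],0],
  [[0,0,0.01],0],
  [[0,0,0.01],0],
  [[0,0,0.005],0],
])

```text
clock: 67.97
position: [0.6261, 0.2469, 0.0116]
orientation: [0.716, 0.698, -0.0, -0.0]
ft_force: [-0.6, -0.4, -1.8]
grip_width: 0.0534
grip_force: 25.0
```

Call:
arm_command([
  [[0,0,0.0035],0],
  [[0,0,0],0],
  [[0,0,0],0],
  [[0,0,0],0],
  [[0,0,0],0],
  [[0,0,0],0],
  [[0,0,0],0],
  [[0,0,0],0],
])

```text
clock: 68.63
position: [0.6264, 0.247, 0.0109]
orientation: [0.716, 0.698, 0.0, 0.0]
ft_force: [0.8, -0.1, -0.6]
grip_width: 0.0537
grip_force: 25.0
```

```bash
python3 - <<'E'
from h import *
go(.6255,.2472,.009,12,-.026)
E
```

```text
pos [0.6264 0.247  0.0109] yaw -0.026 zax [ 0.  0. -1.] total shift frac [ 0.0003 -0.0017  0.0038] per row [ 0.     -0.0001  0.0003] turn total -0.0 w 0.0537 F [ 0.8 -0.1 -0.6] t 68.6
```

Lower 1.5 mm, release, then rise straight up.

Call:
arm_command([
  [[0,-0.001,0.0015],0],
  [[0,0,0.0015],0],
  [[0,0,0],0],
  [[0,0,0],0],
  [[0,0,0],0],
  [[0,0,0],0],
  [[0,0,0],0],
  [[0,0,0],0],
])

```text
clock: 69.3
position: [0.6258, 0.247, 0.0092]
orientation: [0.716, 0.698, -0.0, 0.0]
ft_force: [0.7, -0.4, -2.3]
grip_width: 0.0536
grip_force: 25.0
```

Call:
arm_command([
  [[0,0,0],0],
  [[0,0,0],0],
  [[0,0,0],0],
  [[0,0,0],0],
  [[0,0,0],0],
  [[0,0,0],0],
  [[0,0,0],0],
  [[0,0,0],0],
], claw=-1)

```text
clock: 69.97
position: [0.6258, 0.247, 0.0092]
orientation: [0.716, 0.698, 0.0, 0.0]
ft_force: [-0.1, -0.8, 0.6]
grip_width: 0.0944
grip_force: 0.0
```

Call:
arm_command([
  [[0,0,0],0],
  [[0,0,0],0],
  [[0,0,0],0],
  [[0,0,0],0],
  [[0,0,0],0],
  [[0,0,-0.02],0],
  [[0,0,-0.03],0],
  [[0,0,-0.04],0],
])

```text
clock: 70.63
position: [0.6248, 0.2467, 0.0543]
orientation: [0.716, 0.698, -0.001, -0.001]
ft_force: [0.0, 0.2, 0.4]
grip_width: 0.0952
grip_force: 0.0
```

Call:
arm_command([
  [[0,0,-0.04],0],
  [[0,0,-0.04],0],
  [[0,0,-0.04],0],
  [[0,0,-0.04],0],
  [[0,0,-0.04],0],
  [[0,0,0],0],
  [[0,0,0],0],
  [[0,0,0],0],
])

```text
clock: 71.3
position: [0.6254, 0.2469, 0.1539]
orientation: [0.716, 0.698, -0.0, -0.0]
ft_force: [0.2, 0.1, -0.8]
grip_width: 0.0951
grip_force: 0.0
```

```bash
python3 - <<'E'
from h import *
go(.6255,.2472,.009,12,-.026)
p=cams.get_image("wrist"); s=cams.get_image("side")
for r in cams.spot_in("solder_reel",p)[:2]: print(r["p"],world(p,r["location"]).round(4))
for l in("parts_dish","screwdriver"):
  for r in cams.spot_in(l,s)[:1]: print(l,r["p"],world(s,r["location"]).round(4))
rnd(p,[.6255,.2472,.064],.054)
cv2.imwrite("pics/end.png",np.hstack([cv2.resize(s["color"][130:384,120:400],(400,363)),cv2.resize(p["color"][40:300,130:416],(400,363))]))
E
```

```text
pos [0.6254 0.2469 0.1539] yaw -0.026 zax [-0. -0. -1.] total shift frac [0.0007 0.0003 0.2897] per row [0.0001 0.     0.0241] turn total -0.0 w 0.0951 F [ 0.2  0.1 -0.8] t 71.3
0.66 [0.6214 0.2492 0.0684]
parts_dish 0.79 [ 0.7514 -0.0176  0.0022]
screwdriver 0.62 [ 0.4133 -0.002   0.0116]
circle [0.6249 0.2494 0.064 ] D 0.0557
circle [0.6292 0.2034 0.064 ] D 0.0591
circle [0.6262 0.2544 0.064 ] D 0.0475
circle [0.6133 0.2084 0.064 ] D 0.0508
```

View pics/end.png

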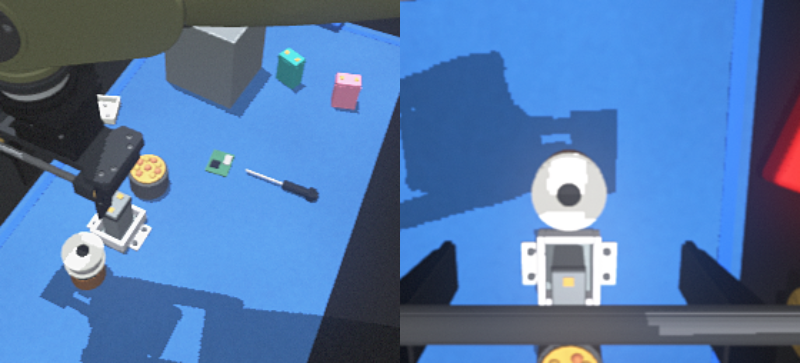

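The final view shows the reel flat and centred on the jar (85,250), the new pack in the cradle (117,215) and the tip cleaner on the other side (150,170). The screwdriver and dish are untouched, so I'm handing in.

```bash
python3 -c "
from bench import ticket
print(ticket.hand_in())"
```

```text
the job is handed in; nothing more can be done
None
```

I carried out all five steps in order and handed the job in at about 71 s of the 138 s allowed; the hand-in returned no verdict, but my last camera checks showed everything placed as asked, with the screwdriver and parts dish not visibly moved.

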